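# Empty the tin of brass bag knobs into its sorting tray

## Task

Lift the green tin of brass knobs up out of its rack, stand it on the round cork mat and let go of it, still full. Then take it again round the middle of its body, well below the rim (leaning the gripper, so that it can be tipped right over), and tip all four knobs out, from close above, into whichever of the two sorting trays already holds a brass knob (not the black one), keeping it tipped until they lie there. Finally stand the empty tin upright on the middle of the cork mat again and let go, leaving the sample knobs in their trays and everything else where it is.

Things in the scene. Friction and masses are not known exactly. Their poses are not given: they have to be found in the camera images.
- tin: green open round tin holding four brass knobs, straight-sided, outer diameter 62, height 85, wall 3, floor 4 thick, 0.10 to 0.20 kg empty; origin at the centre of its underside, z up its axis. It starts in the middle well of the rack and sticks out 27 above the rack's walls
- tin_mouth (a point): centre of the tin's mouth, at rim height (85 above the tin's underside)
- rack: fixed wooden bench rack 88 (x) by 248 (y) by 66 high, three wells side by side along its y, floor 8 thick; the middle well is 72 by 72 inside, the outer wells hold tool handles that stand up to 120 above the table, at least 70 from the rack's centre along y; origin at the centre of its underside
- mat: fixed round cork mat, diameter 120, 4 thick; origin at the centre of its underside on the table
- tray_1: fixed wooden sorting tray lined in white paper, 150 (x) by 130 (y) by 40 high outside, walls and floor 5 thick, the one farther ahead of the robot; origin at the centre of its underside
- tray_2: fixed sorting tray like tray_1, the one to the robot's right
- knob_1: loose brass knob in the tin, barrel-shaped, 20 across and 20 tall, 25 g; origin at its centre, z along its axis
- knob_2: loose brass knob in the tin, barrel-shaped, 20 across and 20 tall, 25 g; origin at its centre, z along its axis
- knob_3: loose brass knob in the tin, barrel-shaped, 20 across and 20 tall, 25 g; origin at its centre, z along its axis
- knob_4: loose brass knob in the tin, barrel-shaped, 20 across and 20 tall, 25 g; origin at its centre, z along its axis
- sample_brass: brass sample knob, the same as those in the tin, lying in one of the two trays; origin at its centre
- sample_black: black sample knob of the same shape, in the other tray; origin at its centre
- spool: bystander: red thread spool, 40 across, 50 high; origin at the centre of its underside
- tape_roll: bystander: yellow roll of tape lying flat, 90 across, 20 high; origin at the centre of its underside
- finish_bottle: bystander: white plastic bottle, 54 across, 150 high; origin at the centre of its underside
- paste_jar: bystander: glass jar, 72 across, 90 high; origin at the centre of its underside
- tumbler: bystander: clear tumbler, 68 across, 90 high; origin at the centre of its underside
- hammer: bystander: hammer lying on the table, handle towards its -x
Not all that is in view belongs to the job. Of the things that look like the mat, take the one that is farthest to the robot's right at the start.

How it is judged:
On the way, in this order (a step that is already met when the one before it is completed fails the run):
1. the tin, still holding all four knobs, stands upright and released on the cork mat (horizontal distance between tin and mat below 0.03 m and angle between tin's own z axis and vertical below 0.08 rad and height (world z) of tin below 0.009 m and linear speed of tin below 0.03 m/s and contact force between the fingers and tin below 0.1 N and distance between each of knob_1, knob_2, knob_3, knob_4 and tin below 0.06 m), for 0.2 s.
2. with the tin held round its body (grip point less than 68 mm above its underside) and still tipped past 70 degrees, all four knobs lie in the tray that holds the brass sample (angle between tin's own z axis and vertical above 1.22 rad and z of the grasp point in the frame of tin below 0.068 m and contact force between the fingers and tin above 1 N and (((x of sample_brass in the frame of tray_1 between -0.072 and 0.072 m and y of sample_brass in the frame of tray_1 between -0.062 and 0.062 m and z of sample_brass in the frame of tray_1 between 0 and 0.042 m) and (x of sample_black in the frame of tray_2 between -0.072 and 0.072 m and y of sample_black in the frame of tray_2 between -0.062 and 0.062 m and z of sample_black in the frame of tray_2 between 0 and 0.042 m) and (x of knob_1 in the frame of tray_1 between -0.072 and 0.072 m and y of knob_1 in the frame of tray_1 between -0.062 and 0.062 m and z of knob_1 in the frame of tray_1 between 0 and 0.042 m) and (x of knob_2 in the frame of tray_1 between -0.072 and 0.072 m and y of knob_2 in the frame of tray_1 between -0.062 and 0.062 m and z of knob_2 in the frame of tray_1 between 0 and 0.042 m) and (x of knob_3 in the frame of tray_1 between -0.072 and 0.072 m and y of knob_3 in the frame of tray_1 between -0.062 and 0.062 m and z of knob_3 in the frame of tray_1 between 0 and 0.042 m) and (x of knob_4 in the frame of tray_1 between -0.072 and 0.072 m and y of knob_4 in the frame of tray_1 between -0.062 and 0.062 m and z of knob_4 in the frame of tray_1 between 0 and 0.042 m)) or ((x of sample_brass in the frame of tray_2 between -0.072 and 0.072 m and y of sample_brass in the frame of tray_2 between -0.062 and 0.062 m and z of sample_brass in the frame of tray_2 between 0 and 0.042 m) and (x of sample_black in the frame of tray_1 between -0.072 and 0.072 m and y of sample_black in the frame of tray_1 between -0.062 and 0.062 m and z of sample_black in the frame of tray_1 between 0 and 0.042 m) and (x of knob_1 in the frame of tray_2 between -0.072 and 0.072 m and y of knob_1 in the frame of tray_2 between -0.062 and 0.062 m and z of knob_1 in the frame of tray_2 between 0 and 0.042 m) and (x of knob_2 in the frame of tray_2 between -0.072 and 0.072 m and y of knob_2 in the frame of tray_2 between -0.062 and 0.062 m and z of knob_2 in the frame of tray_2 between 0 and 0.042 m) and (x of knob_3 in the frame of tray_2 between -0.072 and 0.072 m and y of knob_3 in the frame of tray_2 between -0.062 and 0.062 m and z of knob_3 in the frame of tray_2 between 0 and 0.042 m) and (x of knob_4 in the frame of tray_2 between -0.072 and 0.072 m and y of knob_4 in the frame of tray_2 between -0.062 and 0.062 m and z of knob_4 in the frame of tray_2 between 0 and 0.042 m)))), for 0.2 s.
At the end, for the whole second after the job is handed in: all four brass knobs lie at rest in the tray with the brass sample, each sample is in its own tray, and the empty tin stands upright (within 4.5 degrees), released and at rest, on the cork mat fully on it, within 30 mm of its centre (horizontal distance between tin and mat below 0.03 m and angle between tin's own z axis and vertical below 0.08 rad and height (world z) of tin below 0.009 m and linear speed of tin below 0.03 m/s and contact force between the fingers and tin below 0.1 N and (((x of sample_brass in the frame of tray_1 between -0.072 and 0.072 m and y of sample_brass in the frame of tray_1 between -0.062 and 0.062 m and z of sample_brass in the frame of tray_1 between 0 and 0.042 m) and (x of sample_black in the frame of tray_2 between -0.072 and 0.072 m and y of sample_black in the frame of tray_2 between -0.062 and 0.062 m and z of sample_black in the frame of tray_2 between 0 and 0.042 m) and (x of knob_1 in the frame of tray_1 between -0.072 and 0.072 m and y of knob_1 in the frame of tray_1 between -0.062 and 0.062 m and z of knob_1 in the frame of tray_1 between 0 and 0.042 m) and (x of knob_2 in the frame of tray_1 between -0.072 and 0.072 m and y of knob_2 in the frame of tray_1 between -0.062 and 0.062 m and z of knob_2 in the frame of tray_1 between 0 and 0.042 m) and (x of knob_3 in the frame of tray_1 between -0.072 and 0.072 m and y of knob_3 in the frame of tray_1 between -0.062 and 0.062 m and z of knob_3 in the frame of tray_1 between 0 and 0.042 m) and (x of knob_4 in the frame of tray_1 between -0.072 and 0.072 m and y of knob_4 in the frame of tray_1 between -0.062 and 0.062 m and z of knob_4 in the frame of tray_1 between 0 and 0.042 m)) or ((x of sample_brass in the frame of tray_2 between -0.072 and 0.072 m and y of sample_brass in the frame of tray_2 between -0.062 and 0.062 m and z of sample_brass in the frame of tray_2 between 0 and 0.042 m) and (x of sample_black in the frame of tray_1 between -0.072 and 0.072 m and y of sample_black in the frame of tray_1 between -0.062 and 0.062 m and z of sample_black in the frame of tray_1 between 0 and 0.042 m) and (x of knob_1 in the frame of tray_2 between -0.072 and 0.072 m and y of knob_1 in the frame of tray_2 between -0.062 and 0.062 m and z of knob_1 in the frame of tray_2 between 0 and 0.042 m) and (x of knob_2 in the frame of tray_2 between -0.072 and 0.072 m and y of knob_2 in the frame of tray_2 between -0.062 and 0.062 m and z of knob_2 in the frame of tray_2 between 0 and 0.042 m) and (x of knob_3 in the frame of tray_2 between -0.072 and 0.072 m and y of knob_3 in the frame of tray_2 between -0.062 and 0.062 m and z of knob_3 in the frame of tray_2 between 0 and 0.042 m) and (x of knob_4 in the frame of tray_2 between -0.072 and 0.072 m and y of knob_4 in the frame of tray_2 between -0.062 and 0.062 m and z of knob_4 in the frame of tray_2 between 0 and 0.042 m))) and linear speed of each of knob_1, knob_2, knob_3, knob_4 below 0.05 m/s); the robot touches nothing.
It fails at once if a bystander (spool, tape roll, bottle, jar, tumbler or hammer) was moved more than 30 mm (distance of any of spool, tape_roll, finish_bottle, paste_jar, tumbler, hammer from where it was at the start of the episode above 0.03 m).
It fails at once if a sample knob was lifted out of its tray (height (world z) of any of sample_brass, sample_black above 0.07 m).
It fails at once if the tin was tipped high up (its mouth more than 0.2 m above the table while tipped past 70 degrees) (angle between tin's own z axis and vertical above 1.22 rad and height (world z) of tin_mouth above 0.2 m).
It also fails if it takes over 64 s, if anything falls off the work surface, if the arm or the gripper's body presses on something with over 40 N, if the wrist force passes 120 N, or if a joint passes its speed limit or range.

## Robot

A 6-joint arm with a two-finger parallel gripper is mounted at the origin on the work surface. World frame = base frame: x ahead of the robot, y to its left, z up, the work surface at z = 0. Lengths are in m, angles in rad, forces in N, time in s.
With the tool pointing down it reaches from about 0.325 to 1 m from the base axis. Payload 5.1 kg.
Tool frame: the origin (TCP) lies between the finger pads; the fingertips stand 8 mm ahead of it and the grasp point (between the pads) lies 11 mm behind it (ctrl.nose_length is the distance from the TCP to the fingertips, in m); z points along the fingers, y is the line along which they close (so a half turn about z gives the same grasp; the last joint's range is limited). The gripper opens to 85 mm and grips with 20 to 120 N. Pads are 22 mm wide; open, the fingers measure 114 mm over their backs; the gripper's body (76 mm by 85 mm) begins 54 mm behind the grasp point. The pads swing forward as they close: fully open they stand 13 mm farther back than shut.
Start: joints at [1.149, 0.124, 1.65, -0, 1.367, -0.083], TCP at [0.216, 0.613, 0.239] pointing down, gripper open.
Joint ranges: [-2.61, 2.61], [-1.02, 2.33], [0.03, 2.71], [-1.35, 4.49], [0.32, 2.68], [-2.91, 2.91]. Speed limits (rad/s): [2.57, 2.57, 3.14, 3.14, 3.14, 3.14].

## Interface

Orientations are given as a rotation vector (axis times angle).
In Python, from plant import ctrl gives the robot as it stands.
- The arm moves only by the tool arm_command, never from a script. Its argument "plan" is a list of rows, each a list of 7 numbers: the turn, a rotation vector about the tool's x, y, z in degrees, then the shift along the tool's x, y, z in mm, then the opening, from -1 (shut) to 1 (fully open). In form: [[rx, ry, rz, tx, ty, tz, grip], ...]. A call has 1 to 5 rows; each row shifts and turns the commanded pose from where the row before left it, along the tool's axes as they then stand; what a row does not reach is not made up. A row lasts 1/12 s, in which the tool goes at most 41.7 mm and 7.16 degrees, less where a joint would pass 70% of its speed; a pose out of reach is approached as far as the arm can. A call with a gripper value outside its range is refused whole. The fingers move at their own pace and stop on an object; the grip force is fixed at half the most. Time passes only in rows, so rows that do not move let the fingers close. It gives the time, the measured TCP pose, the force, the opening and the grip force at its end, in the units of the state.
- ctrl.state(): the state, without advancing time (a new reading comes with each control period).
- ctrl.snapshot(name): name is "scene" or "top"; returns a dict with "color" (420x560x3 uint8, red, green, blue), "intrinsics" (3x3 intrinsics, pixels), "k1" (the pictures are not rectified: a ray, as slopes to the right and down, at radius r is drawn at 1 + k1 r^2 times it, then the intrinsics apply), "origin" and "orientation" of the camera in the world. Camera axes: x right, y down, z forward; pixel columns grow to the right and rows downward; lengths in m; the calibration is good to about 2 mm. A picture is of the moment at which its call begins. There is no depth.
- ctrl.hand_in(): hands the job in; it is judged then, once.
The state is a dict: "t": time; "joint_positions": joint angles; "qd": joint speeds; "joint_efforts": joint torques, N m; "ee_pos": TCP position; "ee_rot": TCP orientation; "force": force on the tool from outside, world axes, zero at the start; "torque": the same for the moment, N m; "width": finger opening in m; "gripper_force": force on a finger pad.
Only numpy, scipy, OpenCV 4.12 (cv2) and the standard library are available. Lean on these libraries where they do the work, as an engineer would, in place of code of your own. Each camera call takes 0.05 s, during which the arm holds its last target. There are 200 camera calls.

## Working session

There is one attempt and no reset: what is moved stays moved. The work goes in short steps, Python scripts to look and compute and a tool call to move; the robot and the scene stay as the last step left them, time stands still between calls to the robot, and variables do not carry over. Pictures are saved under pics/ and viewed, at most 10 in all, crops included, and the job is handed in when it is done.

Besides the shell and the picture viewer there is one more tool, called after "Call:" as name(argument=value, ...), one argument or row to a line, values as JSON. arm_command: Moves the arm, as the interface text tells. Its arguments: {"type":"object","properties":{"plan":{"type":"array"}},"required":["plan"]}

```bash
ls; mkdir -p pics
python3 - <<'E'
from plant import ctrl
import cv2,numpy as np
for n in ("scene","top"):
    s=ctrl.snapshot(n); cv2.imwrite(f"pics/{n}0.png",cv2.resize(s["color"][:,:,::-1],(784,588)) if 0 else s["color"][:,:,::-1])
    print(n,s["intrinsics"],s["k1"],s["origin"],s["orientation"])
print(ctrl.state(),ctrl.nose_length)
E
```

```text
pics
scene [[475.14071687   0.         276.34027422]
 [  0.         475.14071687 207.30759588]
 [  0.           0.           1.        ]] 0.04260259738387165 [1.36116136 0.57066917 0.87430309] [-1.19092108 -2.1960493   1.06624952]
top [[405.46738451   0.         285.48189396]
 [  0.         405.46738451 207.17036278]
 [  0.           0.           1.        ]] 0.030305918216247694 [0.45884385 0.00743086 1.10769961] [-2.17623641  2.18020256 -0.0908357 ]
{'t': 0.1, 'joint_positions': array([ 1.14936880e+00,  1.24443011e-01,  1.65154244e+00, -3.57283575e-06,
        1.36750799e+00, -8.26186251e-02]), 'qd': array([ 6.49035073e-05, -1.09381002e-03, -1.70194914e-03,  4.15136253e-04,
       -1.12043190e-03, -5.45125537e-04]), 'joint_efforts': array([-3.90907667e-05, -4.24927318e+01, -3.66655326e+01, -1.72053719e-04,
        3.92278045e-03,  1.20351891e-05]), 'ee_pos': array([0.21585441, 0.61253935, 0.23817095]), 'ee_rot': array([-5.29577241e-01, -3.09615687e+00,  2.89236617e-03]), 'force': array([0.34109063, 0.19545305, 0.73954988]), 'torque': array([-0.02438117,  0.0221602 , -0.0158802 ]), 'gripper_force': 0.0, 'width': 0.08546565552300382} 0.008
```

View pics/top0.png

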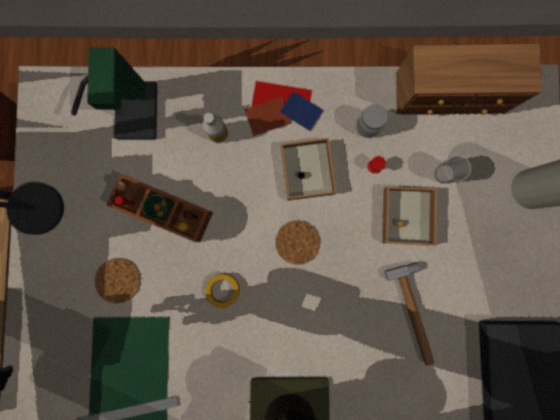

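View pics/scene0.png

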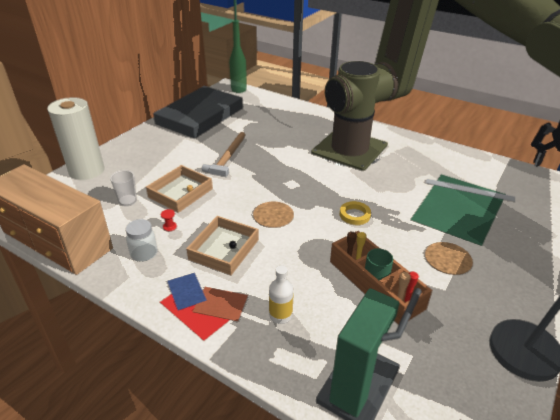

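The top view shows two cork mats, at (298,242) and (118,281). The robot's right is image right, so the mat meant is (298,242). There are two trays: tray_1 at (307,168) holds a dark knob, and tray_2 at (410,215) holds a brassy one. The rack with the tin is at about (160,208). I'll confirm these in an enlarged crop.

```bash
cat > h.py <<'E'
import numpy as np,cv2
from scipy.spatial.transform import Rotation as R
from plant import ctrl
def rays(s,px):
    K=s["intrinsics"];k=s["k1"];px=np.atleast_2d(np.array(px,float))
    return cv2.undistortPoints(px[:,None],K,np.array([k,0,0,0.]))[:,0]
def world(s,px,z):
    d=rays(s,px);d=np.c_[d,np.ones(len(d))]@R.from_rotvec(s["orientation"]).as_matrix().T
    o=np.array(s["origin"]);return o+d*((z-o[2])/d[:,2])[:,None]
def pix(s,P):
    P=np.atleast_2d(P);c=(P-s["origin"])@R.from_rotvec(s["orientation"]).as_matrix()
    u=c[:,:2]/c[:,2:];u=u*(1+s["k1"]*(u**2).sum(1))[:,None];K=s["intrinsics"]
    return u*[K[0,0],K[1,1]]+K[:2,2]
def circ(c,r,z,n=40):
    a=np.linspace(0,2*np.pi,n);return np.c_[c[0]+r*np.cos(a),c[1]+r*np.sin(a),np.full(n,z)]
E
python3 - <<'E'
from h import *
s=ctrl.snapshot("top");im=s["color"][:,:,::-1]
a=cv2.resize(im[165:305,95:345],(800,448),interpolation=cv2.INTER_CUBIC)  # 3.2x
a=np.clip(a.astype(float)*1.5,0,255).astype('uint8')
cv2.imwrite("pics/c1.png",a)
b=cv2.resize(im[130:280,270:450],(720,600),interpolation=cv2.INTER_CUBIC) #4x
cv2.imwrite("pics/c2.png",np.clip(b.astype(float)*1.5,0,255).astype('uint8'))
print(world(s,[[298,242],[118,281]],.004),world(s,[[160,207]],.093),world(s,[[307,168],[410,215]],.04))
E
```

```text
[[ 0.456896   -0.02575722  0.004     ]
 [ 0.35435556  0.4563999   0.004     ]] [[0.54524648 0.32226956 0.093     ]] [[ 0.65327598 -0.04949876  0.04      ]
 [ 0.52742497 -0.31948     0.04      ]]
```

View pics/c1.png

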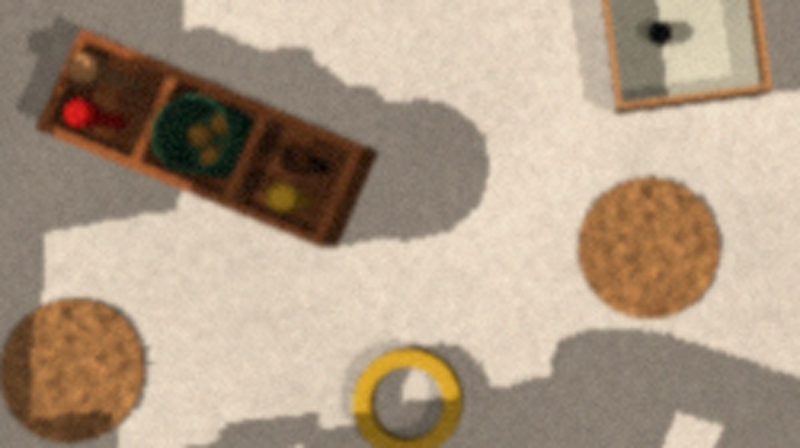

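View pics/c2.png

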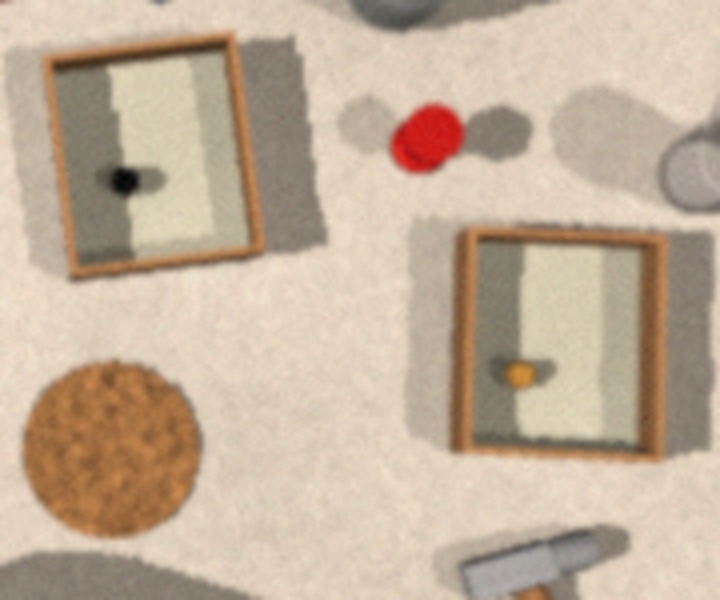

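c1/c2 confirm it. The cork mat is at c1 (650,247), which is full-picture (298,242), the right-hand one; the other is at c1 (73,368). Tray_2 holds the brass knob at c2 (520,375) and tray_1 the black one at c2 (125,180). The tin's rim centre is at about c1 (201,135), with knobs visible inside.

```bash
cat >> h.py <<'E'
def pose(): 
    s=ctrl.state();return s["ee_pos"],R.from_rotvec(s["ee_rot"])
def go(p,Rt=None):
    p0,R0=pose();Rt=Rt or R0
    print("t%.2f shift mm(tool)"%ctrl.state()["t"],np.round(R0.inv().apply(np.array(p)-p0)*1e3,1),"turn deg",np.round((R0.inv()*Rt).as_rotvec(degrees=True),1))
def tool(zdir,ydir):
    z=np.array(zdir,float);z/=np.linalg.norm(z);y=np.array(ydir,float);y-=z*(y@z);y/=np.linalg.norm(y)
    return R.from_matrix(np.c_[np.cross(y,z),y,z])
E
python3 - <<'E'
from h import *
from scipy.optimize import least_squares
print([a for a in dir(ctrl) if a[0]!='_'])
s=ctrl.snapshot("top");im=s["color"]
c=lambda p:np.array(p)/3.2+[95,165]-.5+.5/3.2
k=world(s,c([[82,30],[376,152],[332,245],[40,128]]),.066);print("rack",k.round(3),k.mean(0).round(4))
e=[np.linalg.norm(k[i]-k[(i+1)%4]) for i in range(4)];print(np.round(e,3))
d=k[0]-k[1]+k[3]-k[2];print("rack y dir deg",np.degrees(np.arctan2(d[1],d[0])))
# tin rim from green mask
hsv=cv2.cvtColor(im,cv2.COLOR_RGB2HSV);m=((hsv[...,0]>65)&(hsv[...,0]<95)&(hsv[...,1]>110)).astype('uint8');m[:165]=0;m[260:]=0;m[:,:125]=0;m[:,190:]=0
ys,xs=np.nonzero(m);print(len(xs),xs.min(),xs.max(),ys.min(),ys.max())
(cx,cy),r=cv2.minEnclosingCircle(np.c_[xs,ys].astype(np.float32));print(cx,cy,r,world(s,[[cx,cy],[cx+r,cy]],.093))
m=((hsv[...,0]<20)&(hsv[...,1]>110)).astype('uint8');n,l,st,ce=cv2.connectedComponentsWithStats(m)
i=l[242,298];print("mat",ce[i],st[i],world(s,ce[i],.004))
q=np.array([[468,230],[664,237],[660,457],[455,450]])/4+[270,130]-.375
k=world(s,q,.04);print("tray2",k.round(3),k.mean(0))
print(pix(ctrl.snapshot("scene"),[.216,.613,.239]))
E
```

```text
['IKError', 'hand_in', 'nose_length', 'snapshot', 'state']
rack [[0.633 0.435 0.066]
 [0.534 0.197 0.066]
 [0.46  0.231 0.066]
 [0.554 0.465 0.066]] [0.5451 0.3319 0.066 ]
[0.258 0.082 0.253 0.085]
rack y dir deg 67.73630734128892
181 144 171 195 218
157.5 207.0 14.396280288696289 [[0.54525795 0.32849593 0.093     ]
 [0.54519185 0.29261368 0.093     ]]
mat [297.39050847 242.03118644] [ 276  221   44   43 1475] [[ 0.45681449 -0.02410444  0.004     ]]
tray2 [[ 0.601 -0.26   0.04 ]
 [ 0.596 -0.389  0.04 ]
 [ 0.452 -0.381  0.04 ]
 [ 0.456 -0.248  0.04 ]] [ 0.5265303  -0.31946391  0.04      ]
[[555.1429832  175.10622406]]
```

Run:
```python
from h import *
p,r=pose();print(r.as_matrix().round(3))
for s in(1,-1): go([.545,.330,.239],tool([0,0,-1],[s*.925,s*-.379,0]))
```

```text
[[-0.943  0.332 -0.   ]
 [ 0.332  0.943 -0.001]
 [ 0.    -0.001 -1.   ]]
t0.25 shift mm(tool) [-4.043e+02 -1.574e+02 -2.000e-01] turn deg [-0.   0.  92.9]
t0.25 shift mm(tool) [-4.043e+02 -1.574e+02 -2.000e-01] turn deg [ -0.   -0.  -87.1]
```

Call:
arm_command(
  plan=[
    [0,0,0,-37,-14.4,0,1],
    [0,0,0,-37,-14.4,0,1],
    [0,0,0,-37,-14.4,0,1],
    [0,0,0,-37,-14.4,0,1],
    [0,0,0,-37,-14.4,0,1],
  ],
)

```text
t: 0.67
ee_pos: [0.3676, 0.4823, 0.2393]
ee_rot: [0.529, 3.097, 0.0]
force: [0.3, 0.4, -0.2]
width: 0.0853
gripper_force: 0.0
```

Call:
arm_command(
  plan=[
    [0,0,0,-37,-14.4,0,1],
    [0,0,0,-37,-14.4,0,1],
    [0,0,0,-37,-14.4,0,1],
    [0,0,0,-37,-14.4,0,1],
    [0,0,0,-37,-14.4,0,1],
  ],
)

```text
t: 1.08
ee_pos: [0.5183, 0.3527, 0.2393]
ee_rot: [0.53, 3.097, 0.0]
force: [0.8, 0.6, 0.4]
width: 0.0855
gripper_force: 0.0
```

Call:
arm_command(
  plan=[
    [0,0,0,-34,-13.4,0,1],
    [0,0,7,0,0,0,1],
    [0,0,7,0,0,0,1],
    [0,0,7,0,0,0,1],
    [0,0,7,0,0,0,1],
  ],
)

```text
t: 1.5
ee_pos: [0.545, 0.3298, 0.239]
ee_rot: [-1.273, -2.872, 0.001]
force: [1.0, -0.5, -0.0]
width: 0.0853
gripper_force: 0.0
```

Call:
arm_command(
  plan=[
    [0,0,7,0,0,0,1],
    [0,0,7,0,0,0,1],
    [0,0,7,0,0,0,1],
    [0,0,7,0,0,0,1],
    [0,0,7,0,0,0,1],
  ],
)

```text
t: 1.92
ee_pos: [0.5447, 0.3303, 0.2391]
ee_rot: [-2.077, -2.357, 0.001]
force: [-0.2, -0.0, -0.8]
width: 0.0852
gripper_force: 0.0
```

Call:
arm_command(
  plan=[
    [0,0,7,0,0,0,1],
    [0,0,7,0,0,0,1],
    [0,0,7,0,0,0,1],
    [0,0,7,0,0,0,1],
    [0,0,0,0,0,0,1],
  ],
)

```text
t: 2.33
ee_pos: [0.5447, 0.3303, 0.2391]
ee_rot: [-2.582, -1.79, 0.001]
force: [-0.7, 0.2, -0.9]
width: 0.0851
gripper_force: 0.0
```

Run:
```python
from h import *
print(ctrl.state()["joint_positions"].round(3),pose()[0])
go([.545,.330,.239],tool([0,0,-1],[.925,-.379,0]))
```

```text
[0.461 0.096 1.681 0.    1.365 0.819] [0.54468806 0.33027306 0.23913319]
t2.33 shift mm(tool) [-0.1  0.4  0.1] turn deg [-0.   0.   1.8]
```

Call:
arm_command(
  plan=[
    [0,0,1.8,0,0,36,1],
    [0,0,0,0,0,38,1],
    [0,0,0,0,0,38,1],
    [0,0,0,0,0,30,1],
    [0,0,0,0,0,18,1],
  ],
)

```text
t: 2.75
ee_pos: [0.5423, 0.3291, 0.0745]
ee_rot: [-2.604, -1.756, 0.01]
force: [0.0, -0.9, -1.6]
width: 0.0851
gripper_force: 0.0
```

Call:
arm_command(
  plan=[
    [0,0,0,0,0,0,1],
    [0,0,0,0,0,0,-1],
    [0,0,0,0,0,0,-1],
    [0,0,0,0,0,0,-1],
    [0,0,0,0,0,0,-1],
  ],
)

```text
t: 3.17
ee_pos: [0.5464, 0.3311, 0.0822]
ee_rot: [2.607, 1.752, 0.007]
force: [-0.8, 0.3, 2.2]
width: 0.0588
gripper_force: 64.8
```

Call:
arm_command(
  plan=[
    [0,0,0,0,0,0,-1],
    [0,0,0,0,0,0,-1],
    [0,0,0,0,0,0,-1],
    [0,0,0,0,0,0,-1],
    [0,0,0,0,0,0,-1],
  ],
)

```text
t: 3.58
ee_pos: [0.5464, 0.3312, 0.0822]
ee_rot: [2.607, 1.752, 0.007]
force: [-0.9, -0.6, 6.9]
width: 0.059
gripper_force: 65.1
```

Call:
arm_command(
  plan=[
    [0,0,0,0,0,-6,-1],
    [0,0,0,0,0,-10,-1],
    [0,0,0,0,0,-12,-1],
    [0,0,0,0,0,-12,-1],
    [0,0,0,0,0,0,-1],
  ],
)

```text
t: 4.0
ee_pos: [0.5466, 0.3312, 0.1234]
ee_rot: [2.607, 1.751, 0.009]
force: [1.0, 0.3, -1.5]
width: 0.0589
gripper_force: 64.5
```

Run:
```python
from h import *
p,r=pose();print(p,ctrl.state()["force"],r.as_matrix().round(3))
im=ctrl.snapshot("scene")["color"][:,:,::-1]
c=im[180:340,300:460];cv2.imwrite("pics/lift.png",np.clip(cv2.resize(c,(600,600),interpolation=cv2.INTER_CUBIC)*1.4,0,255).astype('uint8'))
```

```text
[0.54664216 0.33123966 0.12341021] [ 0.99812846  0.25452995 -1.54534404] [[ 0.378  0.926  0.005]
 [ 0.926 -0.378  0.003]
 [ 0.005  0.004 -1.   ]]
```

View pics/lift.png

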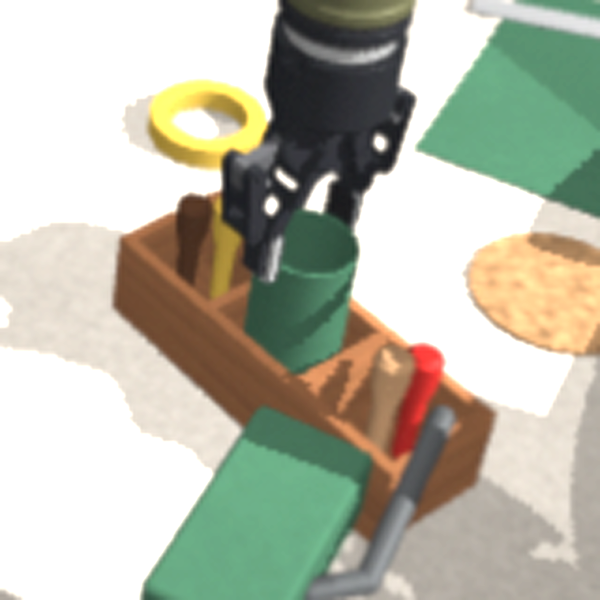

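The picture shows the tin hanging from the fingers near its rim, at crop (305,270), clear of its well and upright. The next moves raise it over the handles and carry it across.

Call:
arm_command(
  plan=[
    [0,0,0,0,0,-18,-1],
    [0,0,0,0,0,-22,-1],
    [0,0,0,0,0,-22,-1],
    [0,0,0,0,0,-20,-1],
    [0,0,0,0,0,-8,-1],
  ],
)

```text
t: 4.47
ee_pos: [0.5459, 0.3309, 0.2127]
ee_rot: [2.607, 1.752, 0.007]
force: [1.0, -0.1, -1.5]
width: 0.0591
gripper_force: 64.9
```

Call:
arm_command(
  plan=[
    [0,0,0,-12,1.7,0,-1],
    [0,0,0,-22,3.1,0,-1],
    [0,0,0,-30,4.3,0,-1],
    [0,0,0,-30,4.3,0,-1],
    [0,0,0,-30,4.3,0,-1],
  ],
)

```text
t: 4.88
ee_pos: [0.5123, 0.2068, 0.2066]
ee_rot: [-2.607, -1.752, 0.006]
force: [-0.2, -0.6, -1.8]
width: 0.059
gripper_force: 65.0
```

Call:
arm_command(
  plan=[
    [0,0,0,-30,4.3,0,-1],
    [0,0,0,-30,4.3,0,-1],
    [0,0,0,-30,4.3,0,-1],
    [0,0,0,-30,4.3,0,-1],
    [0,0,0,-30,4.3,0,-1],
  ],
)

```text
t: 5.3
ee_pos: [0.4753, 0.06, 0.2069]
ee_rot: [-2.606, -1.751, 0.005]
force: [0.6, 0.0, -3.1]
width: 0.0594
gripper_force: 65.0
```

Call:
arm_command(
  plan=[
    [0,0,0,-30,4.3,0,-1],
    [0,0,0,-26,3.6,0,-1],
    [0,0,0,-20,2.9,0,-1],
    [0,0,0,-12,1.5,0,-1],
    [0,0,0,0,0,0,-1],
  ],
)

```text
t: 5.72
ee_pos: [0.4535, -0.0264, 0.2071]
ee_rot: [-2.609, -1.747, 0.005]
force: [-0.1, 0.8, -3.1]
width: 0.0589
gripper_force: 65.0
```

Run:
```python
from h import *
print(pose()[0])
go([.457,-.0245,.0787],tool([0,0,-1],pose()[1].as_matrix()[:,1]))
```

```text
[ 0.45353684 -0.02644752  0.2070589 ]
t5.72 shift mm(tool) [  3.4   2.9 128.3] turn deg [-0.2  0.1  0. ]
```

Call:
arm_command(
  plan=[
    [0,0,0,3.4,2.9,20,-1],
    [0,0,0,0,0,28,-1],
    [0,0,0,0,0,28,-1],
    [0,0,0,0,0,24,-1],
    [0,0,0,0,0,14,-1],
  ],
)

```text
t: 6.13
ee_pos: [0.4563, -0.0213, 0.0906]
ee_rot: [-2.603, -1.75, 0.008]
force: [-0.8, 0.3, -3.6]
width: 0.059
gripper_force: 65.0
```

Call:
arm_command(
  plan=[
    [0,0,0,0,0,6,-1],
    [0,0,0,0,0,3,-1],
    [0,0,0,0,0,2,-1],
    [0,0,0,0,0,0,-1],
    [0,0,0,0,0,0,-1],
  ],
)

```text
t: 6.55
ee_pos: [0.4604, -0.0223, 0.0855]
ee_rot: [2.606, 1.751, 0.002]
force: [-0.2, -1.0, -3.1]
width: 0.0591
gripper_force: 65.0
```

Call:
arm_command(
  plan=[
    [0,0,0,0,0,3,-1],
    [0,0,0,0,0,2,-1],
    [0,0,0,0,0,0,-1],
    [0,0,0,0,0,0,-1],
  ],
)

```text
t: 6.88
ee_pos: [0.4596, -0.0223, 0.0794]
ee_rot: [2.608, 1.752, 0.0]
force: [-0.4, -0.2, -2.1]
width: 0.0591
gripper_force: 65.0
```

Call:
arm_command(
  plan=[
    [0,0,0,0,0,1.5,-1],
    [0,0,0,0,0,0,-1],
    [0,0,0,0,0,0,-1],
  ],
)

```text
t: 7.13
ee_pos: [0.4599, -0.0223, 0.0783]
ee_rot: [2.607, 1.752, 0.001]
force: [-1.3, 1.0, 1.2]
width: 0.0589
gripper_force: 65.4
```

Call:
arm_command(
  plan=[
    [0,0,0,0,0,0.5,-1],
    [0,0,0,0,0,0,1],
    [0,0,0,0,0,0,1],
    [0,0,0,0,0,0,1],
    [0,0,0,0,0,0,1],
  ],
)

```text
t: 7.55
ee_pos: [0.4596, -0.0222, 0.0773]
ee_rot: [2.608, 1.752, 0.0]
force: [-0.5, -0.3, -0.7]
width: 0.0853
gripper_force: 0.0
```

Call:
arm_command(
  plan=[
    [0,0,0,0,0,0,1],
    [0,0,0,0,0,0,1],
    [0,0,0,0,0,-25,1],
    [0,0,0,0,0,-35,1],
    [0,0,0,0,0,-40,1],
  ],
)

```text
t: 7.97
ee_pos: [0.4578, -0.0219, 0.1761]
ee_rot: [-2.605, -1.75, 0.006]
force: [1.6, 0.0, 0.0]
width: 0.0852
gripper_force: 0.0
```

Run:
```python
from h import *
st=ctrl.state();print(st["joint_positions"].round(4),st["ee_pos"],st["ee_rot"],st["width"])
im=ctrl.snapshot("scene")["color"][:,:,::-1];cv2.imwrite("pics/placed.png",cv2.resize(im[140:290,140:340],(800,600),interpolation=cv2.INTER_CUBIC))
```

```text
[-0.1652 -0.2655  2.1267  0.      1.2859  0.2226] [ 0.45775525 -0.02194985  0.176115  ] [-2.60469751 -1.74977136  0.0061342 ] 0.08521490168119024
```

View pics/placed.png

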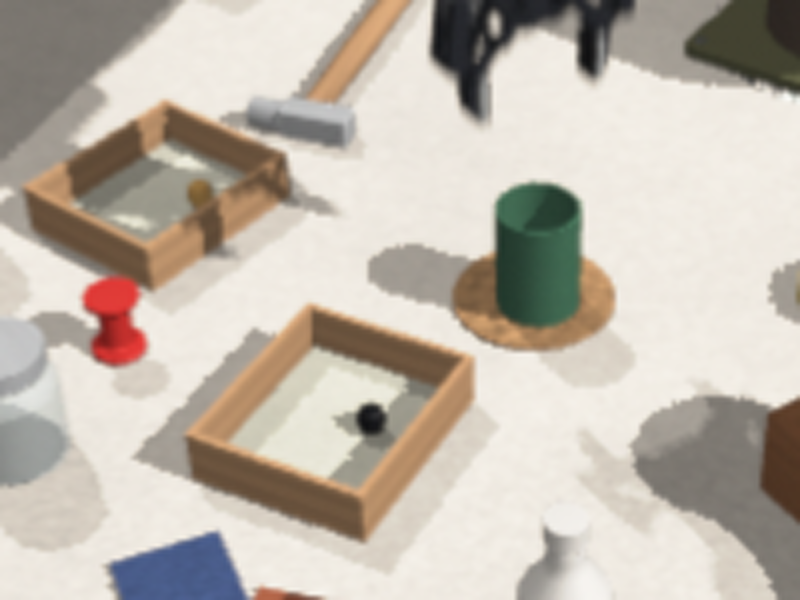

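The tin stands on the right-hand mat at placed.png (538,255), well centred. Tray_2, at upper left (160,190), holds the brass knob, and tray_1 holds the black one. Next I fit the kinematics and choose a leaned grasp.

```bash
cat > k.py <<'E'
from h import *
from scipy.optimize import least_squares
D=[]
def load(): 
    import json
    return json.load(open("kd.json"))
LO=np.array([-2.61,-1.02,.03,-1.35,.32,-2.91]);HI=np.array([2.61,2.33,2.71,4.49,2.68,2.91])
def fk(q,P,sg=1):
    a,h,L1,L2,e,Lt,d=P
    rz=lambda t:R.from_euler('z',t);ry=lambda t:R.from_euler('y',t)
    A=rz(q[0]);B=A*ry(q[1]);C=A*ry(q[1]+q[2]);W=C*rz(sg*q[3])*ry(q[4])
    T=W*rz(q[5])*rz(np.pi/2)   # tool y radial?? fixed below by sign check
    p=A.apply([a,d,h])+B.apply([0,0,L1])+C.apply([e,0,L2])+W.apply([0,0,Lt])
    return p,W.apply([0,0,1.]),T
E
python3 - <<'E'
from k import *
q=[np.array(x) for x in ([1.14936880,.124443,1.65154,0,1.367508,-.0826186],[.461,.096,1.681,0,1.365,.819],[-.1652,-.2655,2.1267,0,1.2859,.2226])]
p=np.array([[.21585,.61254,.23817],[.54469,.33027,.23913],[.45776,-.02195,.17612]])
f=lambda P:np.r_[np.concatenate([(fk(a,P)[0]-b)/.002 for a,b in zip(q,p)]),(P-[0,.4,.47,.42,0,.25,.054])/[.1,.15,.1,.1,.05,.1,.01]]
r=least_squares(f,[0,.4,.47,.42,0,.25,.054]);print(r.x.round(3),r.fun.round(2))
rr=[R.from_rotvec(v) for v in ([-.52958,-3.09616,.0029],[-2.6047,-1.74977,.0061])]
for a,b in zip((q[0],q[2]),rr): print((fk(a,r.x)[2].inv()*b).as_matrix().round(2))
b=np.array([np.cos(-1.396),np.sin(-1.396),0]);
go([.52,-.12,.25],tool([0,0,-1],[.985,.174,0]))
p,r0=pose();y=np.array([.985,.174,0])
print((tool([0,0,-1],y).inv()*tool(-b*.866+[0,0,-.5],y)).as_rotvec(degrees=True))
E
```

```text
[0.015 0.235 0.46  0.59  0.009 0.324 0.054] [ 0.03  0.03 -0.14 -0.06  0.02 -0.19  0.01 -0.03  0.34  0.15 -1.1  -0.1
  1.7   0.19  0.74 -0.04]
[[ 1. -0. -0.]
 [ 0.  1. -0.]
 [ 0.  0.  1.]]
[[ 1.  0.  0.]
 [-0.  1.  0.]
 [-0. -0.  1.]]
t8.02 shift mm(tool) [-68.4  89.8 -62.1] turn deg [  0.7   0.  -32.2]
[-2.23262070e-03  5.99992722e+01  1.28898525e-03]
```

Call:
arm_command(
  plan=[
    [0,0,0,0,0,-30,1],
    [0,0,0,-40,19.5,-12,1],
    [0,0,0,-40,19.5,-12,1],
    [0,0,0,-40,19.5,-12,1],
    [0,0,0,-40,19.5,-12,1],
  ],
)

```text
t: 8.43
ee_pos: [0.4702, -0.1844, 0.2515]
ee_rot: [2.606, 1.752, 0.001]
force: [0.7, 0.5, 1.4]
width: 0.0854
gripper_force: 0.0
```

Call:
arm_command(
  plan=[
    [0,0,-6.4,0,0,0,1],
    [0,0,-6.4,0,0,0,1],
    [0,0,-6.4,0,0,0,1],
    [0,0,-6.5,0,0,0,1],
    [0,0,-6.5,0,0,0,1],
  ],
)

```text
t: 8.85
ee_pos: [0.4702, -0.1831, 0.2505]
ee_rot: [2.013, 2.411, 0.0]
force: [0.8, 0.9, 0.1]
width: 0.0859
gripper_force: 0.0
```

Call:
arm_command(
  plan=[
    [0,6.5,0,0,0,0,1],
    [0,6.5,0,0,0,0,1],
    [0,6.5,0,0,0,0,1],
    [0,6.5,0,0,0,0,1],
    [0,0,0,0,0,0,1],
  ],
)

```text
t: 9.27
ee_pos: [0.4699, -0.1848, 0.2484]
ee_rot: [-1.779, -2.111, -0.412]
force: [-1.5, -1.3, -0.1]
width: 0.0851
gripper_force: 0.0
```

Run:
```python
from k import *
s=ctrl.state();q3,p3=s["joint_positions"],s["ee_pos"];print(s["t"],q3.round(4),p3.round(4))
q=[np.array(x) for x in ([1.14936880,.124443,1.65154,0,1.367508,-.0826186],[.461,.096,1.681,0,1.365,.819],[-.1652,-.2655,2.1267,0,1.2859,.2226],q3)]
p=np.array([[.21585,.61254,.23817],[.54469,.33027,.23913],[.45776,-.02195,.17612],p3])
for sg in(1,-1):
    f=lambda P:np.r_[np.concatenate([(fk(a,P,sg)[0]-b)/.002 for a,b in zip(q,p)]),(P-[0,.4,.47,.42,0,.25,.054])/[.1,.15,.1,.1,.05,.1,.01]]
    r=least_squares(f,[0,.4,.47,.42,0,.25,.054]);print(r.x.round(3),r.fun.round(2))
    print((fk(q3,r.x,sg)[2].inv()*R.from_rotvec(s["ee_rot"])).as_rotvec().round(3))
```

```text
9.2667 [-0.644  -0.0266  1.8377  0.3081  1.6718 -0.8361] [ 0.4699 -0.1848  0.2484]
[0.014 0.187 0.459 0.593 0.017 0.268 0.054] [ 0.03  0.02 -0.17 -0.08 -0.   -0.22  0.02 -0.04  0.29  0.02  0.01  0.12
  0.14 -1.42 -0.11  1.73  0.33  0.18 -0.04]
[-0. -0. -0.]
[0.018 0.048 0.453 0.59  0.107 0.029 0.076] [-13.67  -3.43   2.53 -12.98   5.98   2.48  -8.88  12.69   4.13   2.59
 -44.08  -9.11   0.18  -2.34  -0.17   1.7    2.15  -2.21   2.17]
[-0.455  0.411 -0.062]
```

```bash
cat >> k.py <<'E'
P0=np.array([.014,.187,.459,.593,.017,.268,.054])
def ik(p,Rt,q0):
    f=lambda q:np.r_[(fk(q,P0)[0]-p)*10,(fk(q,P0)[2].inv()*Rt).as_rotvec()]
    r=least_squares(f,np.clip(q0,LO+.01,HI-.01),bounds=(LO,HI));return r.x,np.abs(r.fun).max()
def lean(az,th,roll=0):  # az: direction of the gripper's back (deg), th from vertical
    b=np.array([np.cos(np.radians(az)),np.sin(np.radians(az)),0]);t=np.radians(th)
    y=[-b[1],b[0],0];return tool(-b*np.sin(t)-np.array([0,0,np.cos(t)]),y)*R.from_euler('z',roll,degrees=True)
def tcp(g,Rt): return np.array(g)+Rt.apply([0,0,.011])
E
python3 - <<'E'
from k import *
s=ctrl.state();q0=s["joint_positions"]
np.set_printoptions(suppress=True)
for az in(-80,-65,-50,-100):
  q=q0
  for n,g,th in(("grip",[.46,-.022,.054],60),("lift",[.46,-.022,.16],60),("tray",[.527,-.32,.16],60)):
    Rt=lean(az,th);q,e=ik(tcp(g,Rt),Rt,q);print(az,n,q.round(2),round(e,4))
  for sgn in(1,-1):
   qq=q
   for roll in (60,120,180):
    Rt=lean(az,60+10*(roll>150),sgn*roll);qq,e=ik(tcp([.527,-.32,.12],Rt),Rt,qq);print("   pour",sgn*roll,qq.round(2),round(e,4))
E
```

```text
-80 grip [-0.55  0.31  2.07  0.71  1.6  -1.03] 0.0
-80 lift [-0.55  0.13  2.05  0.72  1.76 -0.89] 0.0
-80 tray [-0.83  0.57  1.48  0.54  2.01 -1.02] 0.0
   pour 60 [-0.83  0.61  1.49  0.53  1.96 -0.  ] 0.0
   pour 120 [-0.83  0.61  1.49  0.53  1.96  1.05] 0.0
   pour 180 [-0.84  0.69  1.45  0.6   2.08  2.1 ] 0.0
   pour -60 [-0.83  0.61  1.49  0.53  1.96 -2.1 ] 0.0
   pour -120 [-0.83  0.61  1.49  0.53  1.96 -2.91] 0.2277
   pour -180 [-0.87  0.78  1.43  0.85  2.22 -2.91] 1.1699
-65 grip [-0.47  0.38  1.97  0.57  1.7  -1.12] 0.0
-65 lift [-0.47  0.22  1.95  0.59  1.86 -1.01] 0.0
-65 tray [-0.77  0.62  1.39  0.37  2.11 -1.18] 0.0
   pour 60 [-0.77  0.67  1.41  0.36  2.06 -0.16] 0.0
   pour 120 [-0.77  0.67  1.41  0.36  2.06  0.89] 0.0
   pour 180 [-0.77  0.74  1.36  0.42  2.19  1.95] 0.0
   pour -60 [-0.77  0.67  1.41  0.36  2.06 -2.25] 0.0
   pour -120 [-0.78  0.67  1.41  0.42  2.07 -2.91] 0.3706
   pour -180 [-0.82  0.97  1.34  1.04  2.55 -2.91] 1.0015
-50 grip [-0.39  0.44  1.88  0.42  1.79 -1.22] 0.0
-50 lift [-0.39  0.29  1.86  0.44  1.95 -1.14] 0.0
-50 tray [-0.7   0.66  1.34  0.19  2.18 -1.38] 0.0
   pour 60 [-0.7   0.7   1.35  0.18  2.12 -0.34] 0.0
   pour 120 [-0.7   0.7   1.35  0.18  2.12  0.71] 0.0
   pour 180 [-0.7   0.78  1.3   0.21  2.27  1.77] 0.0
   pour -60 [-0.7   0.7   1.35  0.18  2.12 -2.43] 0.0
   pour -120 [-0.73  0.72  1.35  0.31  2.16 -2.91] 0.5193
   pour -180 [-0.79  1.02  1.31  1.12  2.68 -2.91] 0.9645
-100 grip [-0.63  0.19  2.22  0.9   1.45 -0.93] 0.0
-100 lift [-0.63 -0.01  2.2   0.89  1.59 -0.75] 0.0
-100 tray [-0.91  0.46  1.63  0.73  1.83 -0.84] 0.0
   pour 60 [-0.91  0.51  1.64  0.72  1.78  0.17] 0.0
   pour 120 [-0.91  0.51  1.64  0.72  1.78  1.21] 0.0
   pour 180 [-0.93  0.58  1.61  0.81  1.9   2.24] 0.0
   pour -60 [-0.91  0.51  1.64  0.72  1.78 -1.93] 0.0
   pour -120 [-0.91  0.51  1.64  0.71  1.78 -2.91] 0.0633
   pour -180 [-0.9   0.53  1.6   0.74  1.83 -2.91] 1.0898
```

Run:
```python
from k import *
Rt=lean(-80,60);g=tcp([.46,-.022,.056],Rt);pre=g-Rt.apply([0,0,.11]);print(g,pre);go(pre,Rt)
s=ctrl.snapshot("top");im=s["color"];hsv=cv2.cvtColor(im,cv2.COLOR_RGB2HSV)
m=((hsv[...,0]>65)&(hsv[...,0]<95)&(hsv[...,1]>100)).astype('uint8');m[:200]=0;m[280:]=0;m[:,:265]=0;m[:,330:]=0
ys,xs=np.nonzero(m);print(xs.min(),xs.max(),ys.min(),ys.max(),world(s,[[(xs.min()+xs.max())/2,(ys.min()+ys.max())/2]],.089))
```

```text
[ 0.45834578 -0.01261845  0.0505    ] [ 0.47488799 -0.10643398  0.1055    ]
t9.27 shift mm(tool) [  5.3  18.6 162. ] turn deg [ 0.  33.7 -0.3]
285 306 230 250 [[ 0.46204306 -0.01696526  0.089     ]]
```

Call:
arm_command(
  plan=[
    [0,6.75,0,0,0,0,1],
    [0,6.75,0,0,0,0,1],
    [0,6.75,0,0,0,0,1],
    [0,6.75,0,0,0,0,1],
    [0,6.7,0,0,0,0,1],
  ],
)

```text
t: 9.73
ee_pos: [0.4706, -0.1827, 0.2516]
ee_rot: [-1.421, -1.695, -0.818]
force: [0.7, -0.1, -0.3]
width: 0.0854
gripper_force: 0.0
```

Run:
```python
from k import *
Rt=lean(-80,60);g=tcp([.461,-.020,.056],Rt);pre=g-Rt.apply([0,0,.10]);go(pre,Rt);go(g,Rt)
```

```text
t9.73 shift mm(tool) [-87.9  18.7 149.3] turn deg [0.  0.2 0.1]
t9.73 shift mm(tool) [-87.6  18.6 249.3] turn deg [0.  0.2 0.1]
```

Call:
arm_command(
  plan=[
    [0,0,0,-27,6,10,1],
    [0,0,0,-27,6,26,1],
    [0,0,0,-24,5,30,1],
    [0,0,0,-10,1.7,36,1],
    [0,0,0,0,0,36,1],
  ],
)

```text
t: 10.15
ee_pos: [0.4752, -0.1047, 0.1025]
ee_rot: [-1.425, -1.695, -0.814]
force: [0.2, 0.3, 0.1]
width: 0.0855
gripper_force: 0.0
```

Call:
arm_command(
  plan=[
    [0,0,0,0,0,8,1],
    [0,0,0,0,0,0,1],
  ],
)

```text
t: 10.32
ee_pos: [0.4727, -0.0961, 0.0997]
ee_rot: [-1.42, -1.694, -0.812]
force: [0.3, -0.4, 0.5]
width: 0.0853
gripper_force: 0.0
```

Run:
```python
from k import *
Rt=lean(-80,60);g=tcp([.461,-.020,.056],Rt);go(g,Rt)
im=ctrl.snapshot("scene")["color"][:,:,::-1];cv2.imwrite("pics/pre.png",cv2.resize(im[140:260,190:350],(800,600),interpolation=cv2.INTER_CUBIC))
```

```text
t10.32 shift mm(tool) [ 1.   2.1 99.5] turn deg [-0.3  0.2 -0.1]
```

View pics/pre.png

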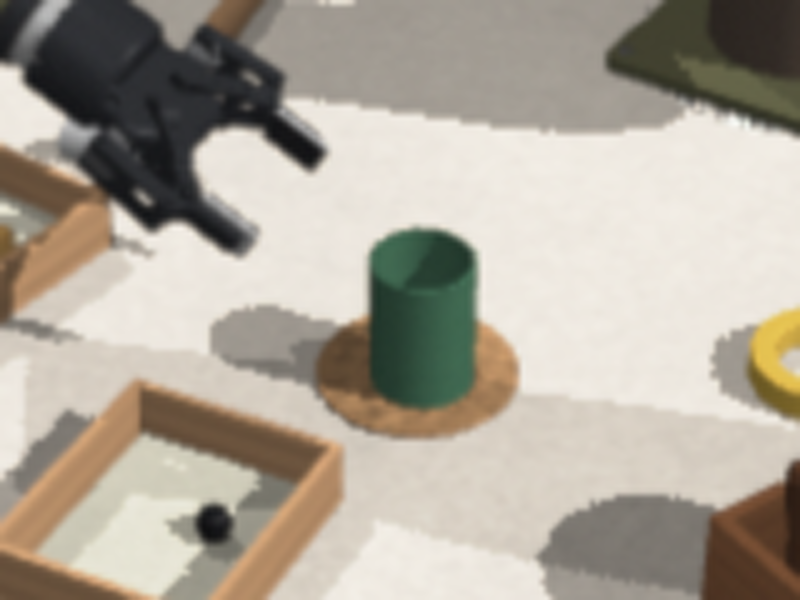

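The leaned gripper is aligned with the tin's body: the fingers are at (240,235) and (310,150), and the tin's rim is at (423,262). I'll advance and close.

Call:
arm_command(
  plan=[
    [0,0,0,1,2.1,25,1],
    [0,0,0,0,0,28,1],
    [0,0,0,0,0,22,1],
    [0,0,0,0,0,12,1],
    [0,0,0,0,0,6,1],
  ],
)

```text
t: 10.78
ee_pos: [0.463, -0.0191, 0.0555]
ee_rot: [-1.423, -1.698, -0.816]
force: [0.5, -0.4, 0.5]
width: 0.0856
gripper_force: 0.0
```

Call:
arm_command(
  plan=[
    [0,0,0,0,0,5,1],
    [0,0,0,0,0,0,1],
    [0,0,0,0,0,0,1],
  ],
)

```text
t: 11.03
ee_pos: [0.4627, -0.016, 0.0532]
ee_rot: [-1.424, -1.697, -0.817]
force: [-0.5, -1.0, -0.2]
width: 0.0851
gripper_force: 0.0
```

Run:
```python
from k import *
Rt=lean(-80,60);g=tcp([.461,-.020,.056],Rt);go(g,Rt)
s=ctrl.snapshot("scene");print(world(s,[[274.6-.4,192.4-.4]],.089),s["color"].shape)
```

```text
t11.03 shift mm(tool) [ 0.6 -2.4  6.4] turn deg [0.1 0.4 0.1]
[[ 0.4621253  -0.01419048  0.089     ]] (420, 560, 3)
```

Call:
arm_command(
  plan=[
    [0,0,0,0,-1,6,1],
    [0,0,0,0,0,3,1],
    [0,0,0,0,0,0,1],
    [0,0,0,0,0,0,-1],
    [0,0,0,0,0,0,-1],
  ],
)

```text
t: 11.5
ee_pos: [0.4594, -0.0075, 0.0479]
ee_rot: [-1.423, -1.695, -0.817]
force: [0.1, 0.1, -0.7]
width: 0.0637
gripper_force: 0.0
```

Call:
arm_command(
  plan=[
    [0,0,0,0,0,0,-1],
    [0,0,0,0,0,0,-1],
    [0,0,0,0,0,0,-1],
    [0,0,0,0,0,0,-1],
    [0,0,0,0,0,0,-1],
  ],
)

```text
t: 11.92
ee_pos: [0.4597, -0.0076, 0.0483]
ee_rot: [-1.423, -1.696, -0.817]
force: [0.6, -0.3, 3.3]
width: 0.0605
gripper_force: 65.0
```

Run:
```python
from k import *
p,r=pose();print("grasp pt",p-r.apply([0,0,.011]),ctrl.state()["width"],ctrl.state()["force"],r.as_matrix().round(3))
```

```text
grasp pt [ 0.46135529 -0.0169706   0.05387596] 0.060545511355011856 [ 0.59594502 -0.28970318  3.31244767] [[-0.088  0.985 -0.149]
 [ 0.497  0.173  0.85 ]
 [ 0.863  0.001 -0.504]]
```

Gripped round the body, with the grasp point 50 mm above the underside. The next moves lift it and carry it to tray_2.

Call:
arm_command(
  plan=[
    [0,0,0,9,0,-5,-1],
    [0,0,0,19,0,-11,-1],
    [0,0,0,22,0,-13,-1],
    [0,0,0,19,0,-11,-1],
    [0,0,0,9,0,-5,-1],
  ],
)

```text
t: 12.33
ee_pos: [0.46, -0.0074, 0.1402]
ee_rot: [-1.424, -1.699, -0.817]
force: [1.0, -0.9, -2.3]
width: 0.0605
gripper_force: 65.2
```

Call:
arm_command(
  plan=[
    [0,0,0,-6,0,-10,-1],
    [0,0,0,-11,-0.5,-19,-1],
    [0,0,0,-15,-0.6,-26,-1],
    [0,0,0,-15,-0.6,-26,-1],
    [0,0,0,-15,-0.6,-26,-1],
  ],
)

```text
t: 12.75
ee_pos: [0.4778, -0.1305, 0.1367]
ee_rot: [-1.423, -1.694, -0.815]
force: [0.6, 0.3, -1.6]
width: 0.0602
gripper_force: 65.4
```

Call:
arm_command(
  plan=[
    [0,0,0,-15,-0.6,-26,-1],
    [0,0,0,-15,-0.6,-26,-1],
    [0,0,0,-15,-0.6,-26,-1],
    [0,0,0,-15,-0.6,-26,-1],
    [0,0,0,-15,-0.6,-26,-1],
  ],
)

```text
t: 13.17
ee_pos: [0.5009, -0.2792, 0.1369]
ee_rot: [-1.423, -1.693, -0.816]
force: [0.1, -0.6, -1.8]
width: 0.0606
gripper_force: 65.4
```

Call:
arm_command(
  plan=[
    [0,0,0,-12,-0.6,-21,-1],
    [0,0,0,-9,-0.5,-15,-1],
    [0,0,0,-5,0,-10,-1],
    [0,0,0,0,0,0,-1],
    [0,0,0,0,0,0,-1],
  ],
)

```text
t: 13.58
ee_pos: [0.509, -0.3301, 0.1381]
ee_rot: [-1.423, -1.693, -0.817]
force: [0.9, 1.1, -3.5]
width: 0.0607
gripper_force: 65.4
```

Run:
```python
from k import *
p,r=pose();print("grasp pt",p-r.apply([0,0,.011]),ctrl.state()["width"],ctrl.state()["force"],ctrl.state()["joint_positions"].round(2))
go(tcp([.512,-.345,.097],lean(-80,60)),lean(-80,60))
im=ctrl.snapshot("scene")["color"][:,:,::-1];cv2.imwrite("pics/tray.png",cv2.resize(im[100:250,110:310],(800,600),interpolation=cv2.INTER_CUBIC))
```

```text
grasp pt [ 0.51066905 -0.33942946  0.14362786] 0.06068723105824014 [ 0.88246022  1.07895104 -3.50951953] [-0.86  0.61  1.45  0.51  2.01 -1.05]
t13.58 shift mm(tool) [-43.1   0.4  18.5] turn deg [ 0.   0.2 -0.1]
```

View pics/tray.png

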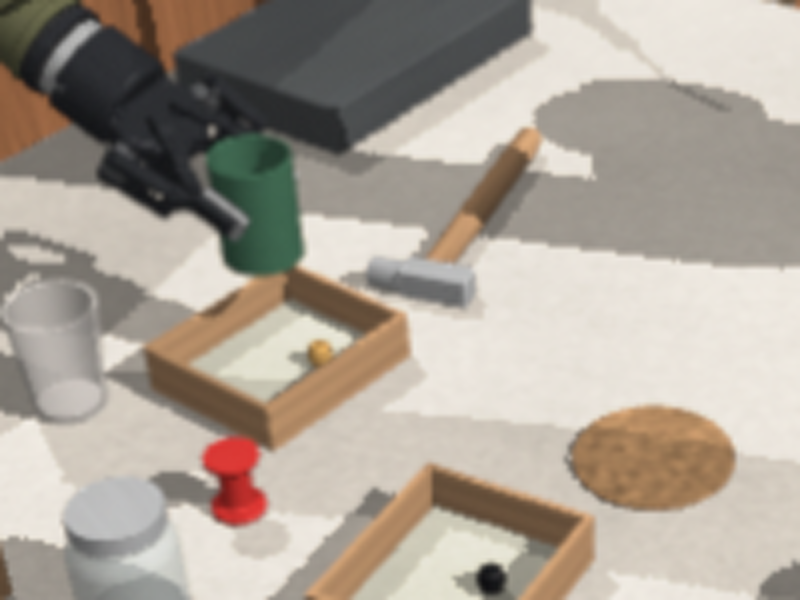

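The tin is held upright above the near right part of tray_2: tin at (258,205), tray centre at (280,355), sample at (320,352). I'll lower it and roll it over.

Call:
arm_command(
  plan=[
    [0,0,0,-12,0,5,-1],
    [0,0,0,-16,0,7,-1],
    [0,0,0,-12,0,5,-1],
    [0,0,0,-3,0,1.5,-1],
    [0,0,7,0,0,0,-1],
  ],
)

```text
t: 14.05
ee_pos: [0.5096, -0.334, 0.0906]
ee_rot: [-1.509, -1.585, -0.747]
force: [0.2, 0.2, -2.2]
width: 0.0608
gripper_force: 65.4
```

Call:
arm_command(
  plan=[
    [0,0,7,0,0,0,-1],
    [0,0,7,0,0,0,-1],
    [0,0,7,0,0,0,-1],
    [0,0,7,0,0,0,-1],
    [0,0,7,0,0,0,-1],
  ],
)

```text
t: 14.47
ee_pos: [0.5105, -0.3349, 0.0928]
ee_rot: [-1.86, -1.023, -0.393]
force: [-0.3, 1.0, -2.2]
width: 0.0608
gripper_force: 65.5
```

Call:
arm_command(
  plan=[
    [0,0,7,0,0,0,-1],
    [0,0,7,0,0,0,-1],
    [0,0,7,0,0,0,-1],
    [0,0,7,0,0,0,-1],
    [0,0,7,0,0,0,-1],
  ],
)

```text
t: 14.88
ee_pos: [0.5105, -0.3349, 0.0928]
ee_rot: [-2.058, -0.412, -0.027]
force: [0.4, -0.2, -3.0]
width: 0.0604
gripper_force: 65.6
```

Call:
arm_command(
  plan=[
    [0,0,7,0,0,0,-1],
    [0,0,7,0,0,0,-1],
    [0,0,7,0,0,0,-1],
    [0,0,7,0,0,0,-1],
    [0,0,7,0,0,0,-1],
  ],
)

```text
t: 15.3
ee_pos: [0.5105, -0.3349, 0.0928]
ee_rot: [-2.105, 0.228, 0.339]
force: [0.1, -0.2, -2.5]
width: 0.0605
gripper_force: 65.6
```

Call:
arm_command(
  plan=[
    [0,0,7,0,0,0,-1],
    [0,0,7,0,0,0,-1],
    [0,0,7,0,0,0,-1],
    [0,0,7,0,0,0,-1],
    [0,0,7,0,0,0,-1],
  ],
)

```text
t: 15.72
ee_pos: [0.5105, -0.3349, 0.0929]
ee_rot: [-1.995, 0.875, 0.695]
force: [-0.1, 0.0, -1.6]
width: 0.0605
gripper_force: 65.9
```

Call:
arm_command(
  plan=[
    [0,0,7,0,0,0,-1],
    [0,0,7,0,0,0,-1],
    [0,0,7,0,0,0,-1],
    [0,0,7,0,0,0,-1],
    [0,0,4,0,0,0,-1],
  ],
)

```text
t: 16.13
ee_pos: [0.5105, -0.3349, 0.0931]
ee_rot: [-1.753, 1.452, 0.997]
force: [-0.6, 0.4, -2.2]
width: 0.0604
gripper_force: 66.0
```

Call:
arm_command(
  plan=[
    [0,0,0,0,0,0,-1],
    [0,0,0,0,0,0,-1],
    [0,0,0,0,0,0,-1],
    [0,0,0,0,0,0,-1],
    [0,0,0,0,0,0,-1],
  ],
)

```text
t: 16.55
ee_pos: [0.5107, -0.3353, 0.0936]
ee_rot: [-1.756, 1.447, 0.993]
force: [0.1, -0.2, -2.0]
width: 0.0609
gripper_force: 66.0
```

Run:
```python
from k import *
p,r=pose();print("grasp pt",p-r.apply([0,0,.011]),ctrl.state()["joint_positions"].round(2))
u=lean(-80,60).inv().apply([0,0,1]);print("tin axis",r.apply(u).round(3))
im=ctrl.snapshot("scene")["color"][:,:,::-1];a=cv2.resize(im[140:230,140:260],(800,600),interpolation=cv2.INTER_CUBIC)
cv2.imwrite("pics/pour.png",a)
```

```text
grasp pt [ 0.5123097  -0.34465838  0.09913673] [-0.86  0.67  1.44  0.49  1.96  2.04]
tin axis [ 0.166 -0.853 -0.495]
```

View pics/pour.png

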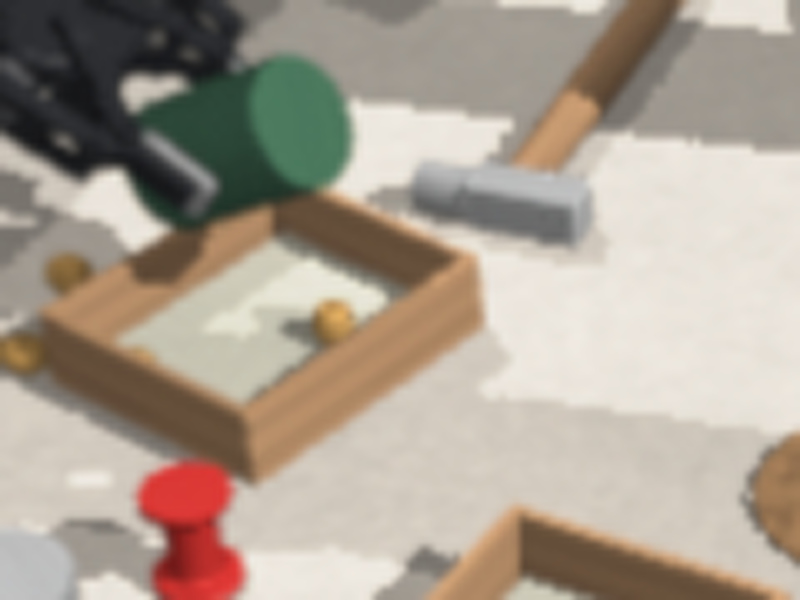

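The tin's mouth went under the gripper, towards -y, which was my sign error. Two knobs lie on the table just outside tray_2's far corner, at crop (68,272) and (20,352). One is in the tray at (140,355), next to the sample at (335,320), and the fourth is hidden or still in the tin. To recover, I'll move the mouth over the tray, set the tin back on the mat, pick up the stray knobs, and then tip the tin again.

Run:
```python
from k import *
p,r=pose();go(p+[.0,.065,0.004],r)
```

```text
t16.60 shift mm(tool) [-35.5 -11.9  53.3] turn deg [0. 0. 0.]
```

Call:
arm_command(
  plan=[
    [0,0,0,-9,-3,13.5,-1],
    [0,0,0,-17.5,-6,26.5,-1],
    [0,0,0,-9,-3,13.5,-1],
    [0,0,0,0,0,0,-1],
    [0,0,0,0,0,0,-1],
  ],
)

```text
t: 17.02
ee_pos: [0.5107, -0.2695, 0.0976]
ee_rot: [-1.757, 1.447, 0.994]
force: [0.0, -0.2, -1.4]
width: 0.0606
gripper_force: 66.0
```

Call:
arm_command(
  plan=[
    [7,0,0,0,0,0,-1],
    [-7,0,0,0,0,0,-1],
    [0,0,0,0,0,0,-1],
    [0,0,0,0,0,0,-1],
    [0,0,-7,0,0,0,-1],
  ],
)

```text
t: 17.43
ee_pos: [0.5117, -0.2713, 0.0979]
ee_rot: [-1.823, 1.322, 0.924]
force: [0.5, 0.2, -3.1]
width: 0.0605
gripper_force: 66.3
```

Call:
arm_command(
  plan=[
    [0,0,-7,0,0,0,-1],
    [0,0,-7,0,0,0,-1],
    [0,0,-7,0,0,0,-1],
    [0,0,-7,0,0,0,-1],
    [0,0,-7,0,0,0,-1],
  ],
)

```text
t: 17.85
ee_pos: [0.5117, -0.2713, 0.0981]
ee_rot: [-2.048, 0.679, 0.583]
force: [-0.4, 0.8, -2.5]
width: 0.0609
gripper_force: 66.3
```

Call:
arm_command(
  plan=[
    [0,0,-7,0,0,0,-1],
    [0,0,-7,0,0,0,-1],
    [0,0,-7,0,0,0,-1],
    [0,0,-7,0,0,0,-1],
    [0,0,-7,0,0,0,-1],
  ],
)

```text
t: 18.27
ee_pos: [0.5116, -0.2714, 0.0981]
ee_rot: [-2.109, 0.031, 0.223]
force: [0.0, 0.3, -1.3]
width: 0.0606
gripper_force: 66.3
```

Call:
arm_command(
  plan=[
    [0,0,-7,0,0,0,-1],
    [0,0,-7,0,0,0,-1],
    [0,0,-7,0,0,0,-1],
    [0,0,-7,0,0,0,-1],
    [0,0,-7,0,0,0,-1],
  ],
)

```text
t: 18.68
ee_pos: [0.5116, -0.2714, 0.0981]
ee_rot: [-2.017, -0.603, -0.144]
force: [1.3, -0.5, -1.1]
width: 0.0606
gripper_force: 66.3
```

Call:
arm_command(
  plan=[
    [0,0,-7,0,0,0,-1],
    [0,0,-7,0,0,0,-1],
    [0,0,-7,0,0,0,-1],
    [0,0,-7,0,0,0,-1],
    [0,0,-7,0,0,0,-1],
  ],
)

```text
t: 19.1
ee_pos: [0.5116, -0.2713, 0.0981]
ee_rot: [-1.773, -1.203, -0.506]
force: [-0.6, -0.2, -0.5]
width: 0.0604
gripper_force: 66.3
```

Call:
arm_command(
  plan=[
    [0,0,-7,0,0,0,-1],
    [0,0,-7,0,0,0,-1],
    [0,0,-7,0,0,0,-1],
    [0,0,-7,0,0,0,-1],
    [0,0,-4,0,0,0,-1],
  ],
)

```text
t: 19.52
ee_pos: [0.5116, -0.2713, 0.0981]
ee_rot: [-1.421, -1.702, -0.822]
force: [-0.1, 0.5, -0.6]
width: 0.0604
gripper_force: 66.2
```

Run:
```python
from k import *
p,r=pose();print(p-r.apply([0,0,.011]),ctrl.state()["force"],ctrl.state()["t"])
Rt=lean(-80,60);go(tcp([.512,-.28,.144],Rt),Rt);go(tcp([.4605,-.020,.144],Rt),Rt)
```

```text
[ 0.51324752 -0.28068176  0.10364962] [-0.09206261  0.45611978 -0.60226624] 19.5167
t19.52 shift mm(tool) [ 35.3  -0.9 -19.7] turn deg [0.2 0.4 0.4]
t19.52 shift mm(tool) [169.5  -6.2 208.8] turn deg [0.2 0.4 0.4]
```

Call:
arm_command(
  plan=[
    [0.2,0.4,0.4,12,-1,-7,-1],
    [0,0,0,23,0,-13,-1],
    [0,0,0,8,0,10,-1],
    [0,0,0,15,-0.6,25.5,-1],
    [0,0,0,17,-0.7,28.5,-1],
  ],
)

```text
t: 19.93
ee_pos: [0.4969, -0.1976, 0.1428]
ee_rot: [-1.427, -1.687, -0.815]
force: [0.4, 0.4, -0.7]
width: 0.0609
gripper_force: 66.3
```

Call:
arm_command(
  plan=[
    [0,0,0,17,-0.7,28.5,-1],
    [0,0,0,17,-0.7,28.5,-1],
    [0,0,0,17,-0.7,28.5,-1],
    [0,0,0,17,-0.6,28.5,-1],
    [0,0,0,16,-0.6,27,-1],
  ],
)

```text
t: 20.35
ee_pos: [0.4644, -0.0341, 0.1447]
ee_rot: [-1.424, -1.685, -0.815]
force: [-0.5, -0.5, -1.0]
width: 0.0608
gripper_force: 66.2
```

Call:
arm_command(
  plan=[
    [0,0,0,8,-0.5,15,-1],
    [0,0,0,4,0,6,-1],
    [0,0,0,-17,0,10,-1],
    [0,0,0,-24,0,14,-1],
    [0,0,0,-17,0,10,-1],
  ],
)

```text
t: 20.77
ee_pos: [0.4598, -0.012, 0.0754]
ee_rot: [-1.424, -1.687, -0.814]
force: [1.4, 0.3, -2.0]
width: 0.0603
gripper_force: 66.2
```

Call:
arm_command(
  plan=[
    [0,0,0,-9,0,5,-1],
    [0,0,0,0,0,0,-1],
    [0,0,0,0,0,0,-1],
  ],
)

```text
t: 21.02
ee_pos: [0.4594, -0.0117, 0.066]
ee_rot: [-1.422, -1.684, -0.814]
force: [0.8, 1.3, -0.6]
width: 0.0608
gripper_force: 66.2
```

Run:
```python
from k import *
p,r=pose();print(p-r.apply([0,0,.011]),ctrl.state()["force"],ctrl.state()["t"])
Rt=lean(-80,60);go(tcp([.4605,-.020,.054],Rt),Rt)
```

```text
[ 0.46103724 -0.02109607  0.07144413] [ 0.81624836  1.28059879 -0.59656718] 21.0167
t21.02 shift mm(tool) [-14.6  -0.2   9.7] turn deg [-0.1 -0.1 -0.4]
```

Call:
arm_command(
  plan=[
    [0,0,0,-6,0,3.5,-1],
    [0,0,0,-4,0,2.5,-1],
    [0,0,0,-3,0,2,-1],
    [0,0,0,-1,0,0.5,-1],
    [0,0,0,0,0,0,-1],
  ],
)

```text
t: 21.43
ee_pos: [0.4583, -0.0105, 0.049]
ee_rot: [-1.421, -1.685, -0.813]
force: [0.3, 0.2, -1.0]
width: 0.0603
gripper_force: 66.3
```

Call:
arm_command(
  plan=[
    [0,0,0,-1,0,0.5,-1],
    [0,0,0,0,0,0,-1],
    [0,0,0,0,0,0,-1],
  ],
)

```text
t: 21.68
ee_pos: [0.4586, -0.0106, 0.0486]
ee_rot: [-1.42, -1.685, -0.814]
force: [-0.7, -0.4, 2.0]
width: 0.0605
gripper_force: 66.2
```

Contact with the mat. I release and withdraw along the tool, then look.

Call:
arm_command(
  plan=[
    [0,0,0,0,0,0,1],
    [0,0,0,0,0,0,1],
    [0,0,0,0,0,0,1],
    [0,0,0,0,0,0,1],
    [0,0,0,0,0,-20,1],
  ],
)

```text
t: 22.1
ee_pos: [0.4592, -0.0254, 0.0565]
ee_rot: [-1.418, -1.681, -0.81]
force: [-0.3, 0.2, -0.7]
width: 0.0853
gripper_force: 0.0
```

Call:
arm_command(
  plan=[
    [0,0,0,0,0,-35,1],
    [0,0,0,0,0,-38,1],
    [0,0,0,20,0,-30,1],
    [0,-7,0,36,0,0,1],
    [0,-7,0,36,0,0,1],
  ],
)

```text
t: 22.52
ee_pos: [0.4702, -0.0691, 0.1858]
ee_rot: [-1.58, -1.862, -0.659]
force: [1.0, 1.2, 1.2]
width: 0.0853
gripper_force: 0.0
```

Call:
arm_command(
  plan=[
    [0,-7,0,36,0,0,1],
    [0,-7,0,20,0,0,1],
    [0,-7,0,0,0,0,1],
    [0,-7,0,0,0,0,1],
    [0,-7,0,0,0,0,1],
  ],
)

```text
t: 22.93
ee_pos: [0.4631, -0.0269, 0.2271]
ee_rot: [-1.924, -2.29, -0.176]
force: [0.0, 0.7, -0.6]
width: 0.0856
gripper_force: 0.0
```

Run:
```python
from k import *
print(pose()[0],ctrl.state()["t"])
S=ctrl.snapshot("scene");T=ctrl.snapshot("top")
a=cv2.resize(S["color"][130:230,110:290],(800,444),interpolation=cv2.INTER_CUBIC)
np.savez("v.npz",S=S["color"],T=T["color"])
# brass blobs
for n,s in(("S",S),("T",T)):
    h=cv2.cvtColor(s["color"],cv2.COLOR_RGB2HSV);m=((h[...,0]>=14)&(h[...,0]<=26)&(h[...,1]>140)&(h[...,2]>70)).astype('uint8')
    k,l,st,c=cv2.connectedComponentsWithStats(m)
    print(n,[(c[i].round(1).tolist(),int(st[i,4])) for i in range(1,k) if st[i,4]>5])
```

```text
[ 0.46313123 -0.02690111  0.22709161] 22.9333
S [([149.2, 181.0], 8), ([189.3, 187.9], 12), ([139.6, 197.3], 14), ([354.8, 212.6], 416), ([2.2, 209.4], 32), ([38.9, 230.1], 35), ([12.6, 232.3], 31), ([359.6, 244.7], 213), ([48.4, 253.4], 31), ([280.4, 309.3], 303)]
T [([468.8, 70.0], 3798), ([482.9, 46.6], 14), ([440.6, 101.7], 29), ([499.5, 101.2], 30), ([429.6, 111.5], 24), ([484.2, 110.7], 22), ([212.6, 137.8], 13), ([326.5, 141.0], 6), ([331.7, 174.7], 6), ([434.0, 181.5], 36), ([120.5, 185.2], 27), ([445.7, 187.6], 38), ([333.5, 189.5], 6), ([388.1, 191.7], 26), ([419.1, 195.0], 28), ([449.1, 209.7], 22), ([385.4, 214.3], 21), ([284.7, 240.8], 276), ([399.3, 223.1], 33), ([181.6, 226.2], 22), ([432.6, 233.3], 10), ([385.3, 237.5], 6), ([120.3, 277.7], 877), ([221.8, 290.5], 505), ([404.9, 285.5], 46), ([409.0, 299.2], 59), ([420.5, 336.1], 238)]
```

Run:
```python
from k import *
v=np.load("v.npz");S,T=v["S"],v["T"]
f=lambda im,y,x,h,w:cv2.resize(im[y:y+h,x:x+w,::-1],(400,600),interpolation=cv2.INTER_CUBIC)
cv2.imwrite("pics/both.png",np.clip(np.hstack([f(T,160,380,120,80),f(S,140,120,120,80)])*1.25,0,255).astype('uint8'))
s=ctrl.snapshot("top");print(world(s,[[434,181.5],[445.7,187.6],[449.1,209.7],[419.1,195],[399.3,223.1]],.010))
s=ctrl.snapshot("scene");print(world(s,[[149.2,181],[139.6,197.3],[189.3,187.9]],.010))
```

```text
[[ 0.62052786 -0.39598462  0.01      ]
 [ 0.60372317 -0.42694813  0.01      ]
 [ 0.54354663 -0.43398272  0.01      ]
 [ 0.58369968 -0.35470334  0.01      ]
 [ 0.50747823 -0.29931462  0.01      ]]
[[ 0.53936736 -0.43491164  0.01      ]
 [ 0.61730639 -0.39725597  0.01      ]
 [ 0.49841278 -0.30497952  0.01      ]]
```

View pics/both.png

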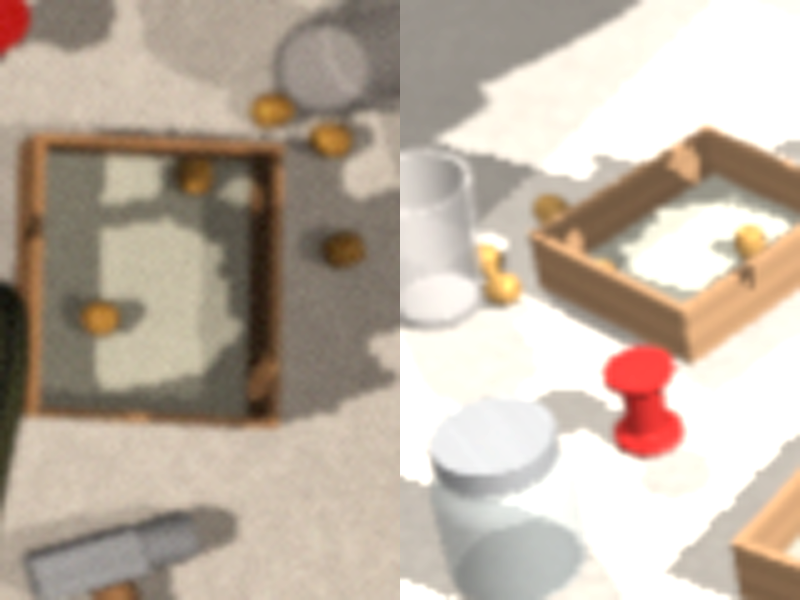

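Left panel (top view): three knobs lie outside tray_2, A (272,108) and B (332,138) beside the tumbler and C (343,248). D (195,178) and the sample (100,318) are in the tray, so the tin is empty. Next I locate the tumbler precisely and plan the picks.

Run:
```python
from k import *
s=ctrl.snapshot("top");u=lambda x,y:[x/5+380-.4,y/5+160-.4]
print("rim",world(s,[u(323,66)],.09),"r pts",world(s,[u(278,66),u(368,66),u(323,22),u(323,110)],.09))
print("knobs",world(s,[u(272,108),u(332,138),u(343,248),u(195,178)],.012))
z=ctrl.snapshot("scene");w=lambda x,y:[x/5+120-.4,y/5+140-.4]
print("base",world(z,[w(37,299)],.003),"rim",world(z,[w(37,185)],.09))
print("knobs",world(z,[w(105,288),w(88,258),w(150,210)],.012))
print("tray corners",world(s,[u(30,138),u(285,148),u(277,425),u(25,413)],.04))
go([.5415,-.4345,.15],tool([0,0,-1],[1,0,0])); print(pose()[1].as_matrix().round(2),ctrl.state()["joint_positions"].round(2))
Rt=tool([0,0,-1],[1,0,0])
for p in([.5415,-.4345,.012],[.62,-.396,.012],[.54,-.3,.1]): print(ik(np.array(p),Rt,ctrl.state()["joint_positions"]))
```

```text
rim [[ 0.63080563 -0.39279082  0.09      ]] r pts [[ 0.63089246 -0.3702711   0.09      ]
 [ 0.63071645 -0.41527522  0.09      ]
 [ 0.65328091 -0.39351594  0.09      ]
 [ 0.60840514 -0.39205699  0.09      ]]
knobs [[ 0.62105463 -0.39527507  0.012     ]
 [ 0.60454856 -0.42699847  0.012     ]
 [ 0.54474882 -0.43082331  0.012     ]
 [ 0.58293045 -0.35268238  0.012     ]]
base [[ 0.6395526  -0.42883627  0.003     ]] rim [[ 0.63444506 -0.41098329  0.09      ]]
knobs [[ 0.61703048 -0.39289281  0.012     ]
 [ 0.60075989 -0.42384041  0.012     ]
 [ 0.54296774 -0.42917947  0.012     ]]
tray corners [[ 0.60127583 -0.25721569  0.04      ]
 [ 0.59557882 -0.39112744  0.04      ]
 [ 0.4499277  -0.38211609  0.04      ]
 [ 0.4561933  -0.2513101   0.04      ]]
t23.23 shift mm(tool) [-421.4    8.5   -7.8] turn deg [ -1.5 -11.1   9.8]
[[-0.17  0.99 -0.04]
 [ 0.97  0.17  0.19]
 [ 0.19 -0.01 -0.98]] [-0.28 -0.25  2.04  0.17  1.45 -0.48]
(array([-7.54061135e-01,  4.11580144e-01,  1.71571813e+00,  4.82865321e-14,
        1.01429438e+00, -7.54061135e-01]), np.float64(5.24018479419371e-13))
(array([-6.41865440e-01,  4.88316561e-01,  1.60832031e+00,  1.78419400e-12,
        1.04495578e+00, -6.41865440e-01]), np.float64(3.8550644127279466e-11))
(array([-5.94625948e-01,  1.62247085e-01,  1.85613833e+00, -1.44860852e-15,
        1.12320723e+00, -5.94625948e-01]), np.float64(2.0674168748692022e-14))
```

Plan for the strays: pick up C with the tool vertical, then B and A with the tool leaned away from the tumbler, setting each in tray_2.

Call:
arm_command(
  plan=[
    [0,-5.6,0,0,0,0,0],
    [0,-5.5,0,0,0,0,0],
    [0,0,0,-39,1,8,0],
    [0,0,0,-40,1,10,0],
    [0,0,0,-40,1,10,0],
  ],
)

```text
t: 23.65
ee_pos: [0.4864, -0.1443, 0.1963]
ee_rot: [-2.013, -2.404, 0.008]
force: [1.1, 0.2, 0.7]
width: 0.0427
gripper_force: 0.0
```

Call:
arm_command(
  plan=[
    [0,0,0,-40,1,10,0],
    [0,0,0,-40,1,10,0],
    [0,0,0,-40,1,10,0],
    [0,0,0,-40,1,10,0],
    [0,0,0,-40,1,10,0],
  ],
)

```text
t: 24.07
ee_pos: [0.524, -0.3429, 0.1448]
ee_rot: [-2.018, -2.396, 0.008]
force: [1.2, 0.7, 1.1]
width: 0.0429
gripper_force: 0.0
```

Call:
arm_command(
  plan=[
    [0,0,0,-40,1,10,0],
    [0,0,0,-39,1,10,0],
    [0,0,0,-12,0,0,0],
    [0,0,0,0,0,0,0],
    [0,0,0,0,0,0,0],
  ],
)

```text
t: 24.48
ee_pos: [0.5416, -0.4297, 0.1256]
ee_rot: [-2.018, -2.397, 0.008]
force: [0.4, 0.6, 0.4]
width: 0.0427
gripper_force: 0.0
```

Run:
```python
from k import *
print(pose()[0],ctrl.state()["width"]);Rt=tool([0,0,-1],[.985,.174,0]);go([.544,-.430,.014],Rt)
```

```text
[ 0.54158415 -0.4297275   0.1256126 ] 0.04273304124724349
t24.48 shift mm(tool) [ -1.    3.3 111.6] turn deg [-0.5 -0.2 -0.2]
```

Call:
arm_command(
  plan=[
    [0,0,0,-1,3,26,0],
    [0,0,0,0,0,34,0],
    [0,0,0,0,0,28,0],
    [0,0,0,0,0,15,0],
    [0,0,0,0,0,7,0],
  ],
)

```text
t: 24.9
ee_pos: [0.5434, -0.4268, 0.014]
ee_rot: [-2.012, -2.399, 0.008]
force: [-0.1, 0.9, 0.7]
width: 0.0428
gripper_force: 0.0
```

Call:
arm_command(
  plan=[
    [0,0,0,0,0,1,0],
    [0,0,0,0,0,0,0],
    [0,0,0,0,0,0,-1],
    [0,0,0,0,0,0,-1],
    [0,0,0,0,0,0,-1],
  ],
)

```text
t: 25.32
ee_pos: [0.5462, -0.4308, 0.0189]
ee_rot: [-2.02, -2.405, 0.01]
force: [-0.9, 0.6, 4.7]
width: 0.0149
gripper_force: 58.6
```

Call:
arm_command(
  plan=[
    [0,0,0,0,0,0,-1],
    [0,0,0,0,0,0,-1],
    [0,0,0,0,0,0,-1],
  ],
)

```text
t: 25.57
ee_pos: [0.5463, -0.4308, 0.0188]
ee_rot: [-2.02, -2.405, 0.01]
force: [-1.6, 0.6, 6.1]
width: 0.0151
gripper_force: 58.7
```

Call:
arm_command(
  plan=[
    [0,0,0,0,0,-20,-1],
    [0,0,0,0,0,-35,-1],
    [0,0,0,15,3,-8,-1],
    [0,0,0,30,4,0,-1],
    [0,0,0,30,3,0,-1],
  ],
)

```text
t: 25.98
ee_pos: [0.5434, -0.3547, 0.0815]
ee_rot: [-2.022, -2.404, 0.009]
force: [-0.2, 0.5, -0.5]
width: 0.0148
gripper_force: 58.6
```

Call:
arm_command(
  plan=[
    [0,0,0,20,0,6,-1],
    [0,0,0,0,0,18,-1],
    [0,0,0,0,0,12,-1],
    [0,0,0,0,0,0,-1],
    [0,0,0,0,0,0,-0.2],
  ],
)

```text
t: 26.4
ee_pos: [0.5381, -0.3343, 0.0421]
ee_rot: [-2.016, -2.4, 0.01]
force: [0.3, -0.4, -0.1]
width: 0.0255
gripper_force: 0.0
```

Call:
arm_command(
  plan=[
    [0,0,0,0,0,0,-0.2],
    [0,0,0,0,0,0,-0.2],
    [0,0,0,0,0,-20,-0.2],
    [0,0,0,0,0,-35,-0.2],
    [0,0,0,0,0,-20,-0.2],
  ],
)

```text
t: 26.82
ee_pos: [0.5403, -0.3354, 0.1216]
ee_rot: [-2.02, -2.404, 0.009]
force: [0.8, -0.7, 0.9]
width: 0.0341
gripper_force: 0.0
```

```bash
cat > b.py <<'E'
from k import *
def blobs():
    s=ctrl.snapshot("top");h=cv2.cvtColor(s["color"],cv2.COLOR_RGB2HSV)
    m=((h[...,0]>=14)&(h[...,0]<=26)&(h[...,1]>140)&(h[...,2]>50)).astype('uint8')
    k,l,st,c=cv2.connectedComponentsWithStats(m)
    for i in range(1,k):
        if 380<c[i][0]<470 and 165<c[i][1]<255 and st[i,4]>9: print(c[i].round(1),st[i,4],world(s,[c[i]],.012)[0].round(4))
E
python3 - <<'E'
from b import *
print(pose()[0],ctrl.state()["width"],ctrl.state()["joint_positions"].round(2));blobs()
q0=ctrl.state()["joint_positions"]
for az,th,p in((-150,30,[.603,-.4255,.015]),(145,25,[.619,-.394,.015])):
  for k in(0,180):
    Rt=lean(az,th,k);q,e=ik(np.array(p),Rt,q0);print(az,k,q.round(2),round(e,3))
    go(np.array(p)-Rt.apply([0,0,.09]),Rt)
E
```

```text
[ 0.54025204 -0.33542569  0.12158113] 0.03412682523064374 [-0.64  0.19  1.78 -0.01  1.17 -0.81]
[418.6 193.5] 50 [ 0.5875 -0.3529  0.012 ]
[386.  196.3] 12 [ 0.58   -0.2647  0.012 ]
[385.6 210.6] 12 [ 0.5413 -0.2627  0.012 ]
[413.  211.4] 35 [ 0.5389 -0.3363  0.012 ]
[385.6 223.8] 17 [ 0.5056 -0.2621  0.012 ]
[399.6 223.2] 35 [ 0.5071 -0.2996  0.012 ]
-150 0 [-0.87  0.45  1.73  0.64  0.97 -0.2 ] 0.0
t26.87 shift mm(tool) [-112.7    2.    34.6] turn deg [-18.   26.6  68.3]
-150 180 [-0.79  0.44  1.7   0.37  0.93 -2.91] 0.207
t26.87 shift mm(tool) [-112.7    2.    34.6] turn deg [ -29.2  -19.7 -107. ]
145 0 [-0.65  0.31  1.9   0.03  0.5   1.51] 0.0
t26.87 shift mm(tool) [-42.1  38.5  30.4] turn deg [-28.8  12.4 132.4]
145 180 [-0.65  0.31  1.9   0.03  0.5  -1.63] 0.0
t26.87 shift mm(tool) [-42.1  38.5  30.4] turn deg [-10.  -23.2 -44.3]
```

C now lies in the tray at (.539,-.336). Next is B.

Call:
arm_command(
  plan=[
    [0,0,0,-37.5,0.7,11,-0.1],
    [0,0,0,-37.5,0.7,12,-0.1],
    [0,0,0,-37.5,0.7,11.5,-0.1],
    [-1.64,2.42,6.2,0,0,0,-0.1],
    [-1.64,2.42,6.2,0,0,0,-0.1],
  ],
)

```text
t: 27.28
ee_pos: [0.5606, -0.4465, 0.0825]
ee_rot: [-2.249, -2.14, -0.146]
force: [0.4, 0.7, 0.1]
width: 0.0381
gripper_force: 0.0
```

Call:
arm_command(
  plan=[
    [-1.64,2.42,6.2,0,0,0,-0.1],
    [-1.64,2.42,6.2,0,0,0,-0.1],
    [-1.64,2.42,6.2,0,0,0,-0.1],
    [-1.64,2.42,6.2,0,0,0,-0.1],
    [-1.64,2.42,6.2,0,0,0,-0.1],
  ],
)

```text
t: 27.7
ee_pos: [0.5608, -0.446, 0.0845]
ee_rot: [-2.656, -1.404, -0.501]
force: [-0.4, -0.2, 0.8]
width: 0.0387
gripper_force: 0.0
```

Call:
arm_command(
  plan=[
    [-1.64,2.42,6.2,0,0,0,-0.1],
    [-1.64,2.42,6.2,0,0,0,-0.1],
    [-1.64,2.42,6.2,0,0,0,-0.1],
    [-1.64,2.42,6.3,0,0,0,-0.1],
    [0,0,0,0,0,0,-0.1],
  ],
)

```text
t: 28.12
ee_pos: [0.5589, -0.4452, 0.0829]
ee_rot: [-2.807, -0.743, -0.742]
force: [0.2, 0.8, -0.6]
width: 0.0384
gripper_force: 0.0
```

Run:
```python
from b import *
print(pose()[0],ctrl.state()["width"]);blobs()
go([.603,-.4255,.015],lean(-150,30))
```

```text
[ 0.55891313 -0.44522426  0.08288139] 0.03843811420926662
[434.  181.7] 35 [ 0.6197 -0.3953  0.012 ]
[445.7 187.6] 39 [ 0.6036 -0.4263  0.012 ]
[386.2 192. ] 13 [ 0.5919 -0.2654  0.012 ]
[418.5 193.3] 47 [ 0.5881 -0.3526  0.012 ]
[433.1 200.4] 43 [ 0.5687 -0.3911  0.012 ]
[385.8 209.4] 20 [ 0.5446 -0.2634  0.012 ]
[413.2 211.4] 38 [ 0.5389 -0.3369  0.012 ]
[432.5 217.9] 27 [ 0.5214 -0.3881  0.012 ]
[386.  221.4] 10 [ 0.512  -0.2632  0.012 ]
[399.6 223.2] 37 [ 0.507  -0.2997  0.012 ]
[432.5 235.7] 42 [ 0.4736 -0.3864  0.012 ]
t28.17 shift mm(tool) [ 7.4  5.5 82.9] turn deg [-0.6  0.2 -0.2]
```

Call:
arm_command(
  plan=[
    [0,0,0,7,5.5,10,-0.3],
    [0,0,0,0,0,24,-0.3],
    [0,0,0,0,0,24,-0.3],
    [0,0,0,0,0,16,-0.3],
    [0,0,0,0,0,7,-0.3],
  ],
)

```text
t: 28.58
ee_pos: [0.6036, -0.4237, 0.0138]
ee_rot: [-2.803, -0.752, -0.739]
force: [-1.7, 0.1, 0.4]
width: 0.03
gripper_force: 0.7
```

Call:
arm_command(
  plan=[
    [0,0,0,0,0,2,-0.3],
    [0,0,0,0,0,0,-0.3],
  ],
)

```text
t: 28.75
ee_pos: [0.6043, -0.4247, 0.0146]
ee_rot: [-2.805, -0.751, -0.742]
force: [-0.9, 0.0, 1.0]
width: 0.0299
gripper_force: 0.0
```

Run:
```python
from b import *
print(pose()[0],ctrl.state()["width"],ctrl.state()["force"])
go([.6036,-.426,.014],lean(-150,30))
```

```text
[ 0.60427416 -0.42468718  0.01455352] 0.029927280235285098 [-0.91426576  0.0328091   0.98812137]
t28.75 shift mm(tool) [-1.3  0.8 -0.1] turn deg [-0.6  0.2 -0.2]
```

Call:
arm_command(
  plan=[
    [0,0,0,0,0,0,-1],
    [0,0,0,0,0,0,-1],
    [0,0,0,0,0,0,-1],
    [0,0,0,0,0,-15,-1],
    [0,0,0,0,0,-35,-1],
  ],
)

```text
t: 29.17
ee_pos: [0.5807, -0.4348, 0.0546]
ee_rot: [-2.8, -0.748, -0.735]
force: [-0.2, -0.2, -1.1]
width: 0.0188
gripper_force: 58.7
```

Call:
arm_command(
  plan=[
    [0,0,0,0,0,-35,-1],
    [0,0,0,12,-30,6,-1],
    [0,0,0,13,-36,8,-1],
    [0,0,0,15,-36,9,-1],
    [0,0,0,-12,-8,20,-1],
  ],
)

```text
t: 29.58
ee_pos: [0.5534, -0.3267, 0.0726]
ee_rot: [-2.807, -0.757, -0.751]
force: [0.8, -1.7, 0.8]
width: 0.0182
gripper_force: 58.8
```

Call:
arm_command(
  plan=[
    [0,0,0,-12,0,20,-1],
    [0,0,0,0,0,0,-1],
    [0,0,0,0,0,0,-0.2],
    [0,0,0,0,0,0,-0.2],
    [0,0,0,0,0,0,-0.2],
  ],
)

```text
t: 30.0
ee_pos: [0.5524, -0.3305, 0.0456]
ee_rot: [-2.809, -0.75, -0.746]
force: [0.2, -0.6, 0.8]
width: 0.0345
gripper_force: 0.0
```

Call:
arm_command(
  plan=[
    [0,0,0,0,0,-25,-0.3],
    [0,0,0,0,0,-35,-0.3],
    [0,0,0,0,0,-30,-0.3],
  ],
)

```text
t: 30.25
ee_pos: [0.513, -0.3528, 0.1237]
ee_rot: [-2.807, -0.75, -0.744]
force: [0.7, -0.9, -0.6]
width: 0.03
gripper_force: 0.0
```

Run:
```python
from b import *
print(pose()[0],ctrl.state()["width"],ctrl.state()["t"]);blobs()
p=np.array([.6197,-.3953,.015])
for az,th,k in((145,25,180),(150,25,180)):
    Rt=lean(az,th,k);q,e=ik(p,Rt,ctrl.state()["joint_positions"]);print(q.round(2),e.round(3));go(p-Rt.apply([0,0,.09]),Rt)
```

```text
[ 0.51298464 -0.35283914  0.12370895] 0.02995777664542039 30.25
[434.  181.5] 36 [ 0.6202 -0.3952  0.012 ]
[399.6 192.5] 56 [ 0.5904 -0.3016  0.012 ]
[418.6 193.5] 48 [ 0.5875 -0.3529  0.012 ]
[386.2 192. ] 10 [ 0.5919 -0.2655  0.012 ]
[433.  193.9] 23 [ 0.5865 -0.3916  0.012 ]
[385.6 208.9] 17 [ 0.5459 -0.2628  0.012 ]
[432.8 209.3] 28 [ 0.5446 -0.3896  0.012 ]
[413.  211.5] 36 [ 0.5387 -0.3364  0.012 ]
[385.2 224.4] 18 [ 0.5038 -0.2607  0.012 ]
[399.4 223.2] 33 [ 0.507  -0.2991  0.012 ]
[-0.65  0.31  1.9   0.03  0.5  -1.63] 0.0
t30.30 shift mm(tool) [31.9 51.4 57.6] turn deg [   5.1  -34.6 -118. ]
[-0.66  0.31  1.9   0.12  0.5  -1.8 ] 0.0
t30.30 shift mm(tool) [29.4 53.  56.1] turn deg [   5.3  -32.7 -123. ]
```

Run:
```python
from b import *
p=np.array([.620,-.395,.015])
Rt=lean(147,25,0);q,e=ik(p,Rt,ctrl.state()["joint_positions"]);print(q.round(2),e.round(3));go(p-Rt.apply([0,0,.09]),Rt)
```

```text
[-0.65  0.31  1.9   0.07  0.5   1.44] 0.0
t30.30 shift mm(tool) [31.2 51.9 57.2] turn deg [-29.   -4.4  55.9]
```

Call:
arm_command(
  plan=[
    [-3.22,-0.49,6.21,0,0,0,-0.4],
    [-3.22,-0.49,6.21,0,0,0,-0.4],
    [-3.22,-0.49,6.21,0,0,0,-0.4],
    [-3.22,-0.49,6.21,0,0,0,-0.4],
    [-3.22,-0.49,6.21,0,0,0,-0.4],
  ],
)

```text
t: 30.72
ee_pos: [0.5134, -0.353, 0.1231]
ee_rot: [3.049, -0.148, 0.729]
force: [0.3, -0.2, 0.2]
width: 0.0254
gripper_force: 0.0
```

Call:
arm_command(
  plan=[
    [-3.22,-0.49,6.21,0,0,0,-0.4],
    [-3.22,-0.49,6.21,0,0,0,-0.4],
    [-3.22,-0.49,6.21,0,0,0,-0.4],
    [-3.22,-0.49,6.21,0,0,0,-0.4],
    [0,0,0,0,0,0,-0.4],
  ],
)

```text
t: 31.13
ee_pos: [0.5143, -0.3516, 0.123]
ee_rot: [2.864, -0.785, 0.626]
force: [-0.2, -0.1, 0.8]
width: 0.0255
gripper_force: 0.0
```

Run:
```python
from b import *
p=np.array([.620,-.395,.015]);Rt=lean(147,25);print(pose()[0]);go(p-Rt.apply([0,0,.09]),Rt);go(p,Rt);print(Rt.as_matrix().round(2))
```

```text
[ 0.51427028 -0.3515521   0.12302893]
t31.13 shift mm(tool) [ 57.3 -17.9  55.4] turn deg [-1.3  0.4  2. ]
t31.13 shift mm(tool) [ 57.9 -15.8 145.4] turn deg [-1.3  0.4  2. ]
[[ 0.76 -0.54  0.35]
 [-0.49 -0.84 -0.23]
 [ 0.42  0.   -0.91]]
```

Call:
arm_command(
  plan=[
    [-1.3,0.4,2,20,-6,15,-0.4],
    [0,0,0,22,-7,23,-0.4],
    [0,0,0,15,-5,17,-0.4],
    [0,0,0,0,0,0,-0.4],
    [0,0,0,0,0,0,-0.4],
  ],
)

```text
t: 31.55
ee_pos: [0.5863, -0.3768, 0.0946]
ee_rot: [2.835, -0.834, 0.623]
force: [-0.4, 1.3, 0.5]
width: 0.0256
gripper_force: 0.0
```

Run:
```python
from b import *
p=np.array([.620,-.395,.015]);Rt=lean(147,25);print(pose()[0]);go(p,Rt)
```

```text
[ 0.58632147 -0.37681883  0.09464692]
t31.55 shift mm(tool) [ 1.3 -3.  88.3] turn deg [-0.1  0.2  0.2]
```

Call:
arm_command(
  plan=[
    [0,0,0,1.3,-3,14,-0.4],
    [0,0,0,0,0,20,-0.4],
    [0,0,0,0,0,18,-0.4],
    [0,0,0,0,0,12,-0.4],
    [0,0,0,0,0,6,-0.4],
  ],
)

```text
t: 31.97
ee_pos: [0.612, -0.3904, 0.0308]
ee_rot: [2.835, -0.837, 0.621]
force: [-0.5, 0.3, -0.5]
width: 0.0261
gripper_force: 0.0
```

Run:
```python
from b import *
p=np.array([.620,-.395,.015]);Rt=lean(147,25);s=ctrl.state();print(s["ee_pos"],s["force"],s["width"]);go(p,Rt)
```

```text
[ 0.61203142 -0.39044086  0.03078065] [-0.47719877  0.3493736  -0.49705879] 0.02612366379867179
t31.97 shift mm(tool) [ 1.7 -0.5 18.2] turn deg [-0.   0.3  0.1]
```

Call:
arm_command(
  plan=[
    [0,0,0,1,0,8,-0.4],
    [0,0,0,0,0,6,-0.4],
    [0,0,0,0,0,4,-0.4],
    [0,0,0,0,0,0,-0.4],
  ],
)

```text
t: 32.3
ee_pos: [0.62, -0.395, 0.0156]
ee_rot: [2.834, -0.837, 0.623]
force: [0.4, 0.1, 0.1]
width: 0.0254
gripper_force: 0.0
```

Call:
arm_command(
  plan=[
    [0,0,0,0,0,0,-1],
    [0,0,0,0,0,0,-1],
    [0,0,0,0,0,0,-1],
  ],
)

```text
t: 32.55
ee_pos: [0.6202, -0.3949, 0.0164]
ee_rot: [2.833, -0.837, 0.624]
force: [0.2, 0.2, -0.8]
width: 0.0181
gripper_force: 58.7
```

Call:
arm_command(
  plan=[
    [0,0,0,0,0,-15,-1],
    [0,0,0,0,0,-35,-1],
    [0,0,0,0,0,-35,-1],
    [0,0,0,-22,-6,-11,-1],
    [0,0,0,-27,-6,-12,-1],
  ],
)

```text
t: 32.97
ee_pos: [0.5535, -0.3378, 0.0988]
ee_rot: [2.828, -0.836, 0.635]
force: [-0.9, 0.1, -0.5]
width: 0.0175
gripper_force: 58.6
```

Call:
arm_command(
  plan=[
    [0,0,0,-9,0,18,-1],
    [0,0,0,-10,0,22,-1],
    [0,0,0,0,0,0,-1],
    [0,0,0,0,0,0,-0.2],
    [0,0,0,0,0,0,-0.2],
  ],
)

```text
t: 33.38
ee_pos: [0.5517, -0.3364, 0.0505]
ee_rot: [2.832, -0.837, 0.626]
force: [-0.9, -0.1, 0.3]
width: 0.0339
gripper_force: 0.0
```

Call:
arm_command(
  plan=[
    [0,0,0,0,0,0,-0.2],
    [0,0,0,0,0,-25,-0.2],
    [0,0,0,0,0,-38,-0.2],
    [0,0,0,0,0,-38,1],
    [0,0,0,0,0,-25,1],
  ],
)

```text
t: 33.8
ee_pos: [0.5074, -0.3078, 0.1688]
ee_rot: [2.83, -0.836, 0.631]
force: [0.7, -0.5, 0.3]
width: 0.0571
gripper_force: 0.0
```

Run:
```python
from b import *
s=ctrl.state();print(s["ee_pos"],s["t"],s["joint_positions"].round(2));blobs()
Rt=lean(-80,60);g=tcp([.461,-.019,.056],Rt)
for k in(0,180):
    Rk=lean(-80,60,k);go(g-Rt.apply([0,0,.11]),Rk)
```

```text
[ 0.50738122 -0.30779499  0.16882874] 33.8 [-0.65 -0.18  2.11  0.05  0.77  1.47]
[410.3 193.1] 164 [ 0.5887 -0.3305  0.012 ]
[432.7 194.9] 22 [ 0.5836 -0.3906  0.012 ]
[385.4 215. ] 64 [ 0.5294 -0.262   0.012 ]
[432.9 204.4] 24 [ 0.5579 -0.3904  0.012 ]
[432.5 215.3] 15 [ 0.5282 -0.3884  0.012 ]
[399.4 223.9] 23 [ 0.5052 -0.2991  0.012 ]
t33.85 shift mm(tool) [-155.  -154.5    1.6] turn deg [ 91.1  17.3 -98.3]
t33.85 shift mm(tool) [-155.  -154.5    1.6] turn deg [ 15.3 -80.4  49.2]
```

All knobs appear to be in the tray (the blob areas merge, so I'll verify that later). I re-take the leaned attitude for the tin.

Call:
arm_command(
  plan=[
    [1.09,-5.74,3.51,0,0,0,1],
    [1.09,-5.74,3.51,0,0,0,1],
    [1.09,-5.74,3.51,0,0,0,1],
    [1.09,-5.74,3.51,0,0,0,1],
    [1.09,-5.74,3.51,0,0,0,1],
  ],
)

```text
t: 34.27
ee_pos: [0.5078, -0.3079, 0.166]
ee_rot: [-2.703, 1.229, 0.036]
force: [-0.1, 0.6, 0.2]
width: 0.0852
gripper_force: 0.0
```

Call:
arm_command(
  plan=[
    [1.09,-5.74,3.51,0,0,0,1],
    [1.09,-5.74,3.51,0,0,0,1],
    [1.09,-5.74,3.51,0,0,0,1],
    [1.09,-5.74,3.51,0,0,0,1],
    [1.09,-5.74,3.51,0,0,0,1],
  ],
)

```text
t: 34.68
ee_pos: [0.5078, -0.3083, 0.1651]
ee_rot: [-2.202, 1.409, 0.632]
force: [-0.2, -0.3, -0.0]
width: 0.0853
gripper_force: 0.0
```

Call:
arm_command(
  plan=[
    [1.09,-5.74,3.51,0,0,0,1],
    [1.09,-5.74,3.51,0,0,0,1],
    [1.09,-5.74,3.51,0,0,0,1],
    [1.09,-5.74,3.51,0,0,0,1],
    [0,0,0,0,0,0,1],
  ],
)

```text
t: 35.1
ee_pos: [0.5057, -0.3082, 0.1601]
ee_rot: [-1.728, 1.464, 1.027]
force: [-1.0, 1.7, -0.7]
width: 0.0851
gripper_force: 0.0
```

Run:
```python
from b import *
s=ctrl.state();print(s["ee_pos"],s["t"],s["joint_positions"].round(2))
S=ctrl.snapshot("top");im=S["color"];hsv=cv2.cvtColor(im,cv2.COLOR_RGB2HSV)
m=((hsv[...,0]>65)&(hsv[...,0]<95)&(hsv[...,1]>100)).astype('uint8');m[:200]=0;m[280:]=0;m[:,:265]=0;m[:,330:]=0
ys,xs=np.nonzero(m);print(xs.min(),xs.max(),ys.min(),ys.max(),world(S,[[(xs.min()+xs.max())/2,(ys.min()+ys.max())/2]],.089))
Rt=lean(-80,60,180);g=tcp([.461,-.018,.056],Rt);go(g-Rt.apply([0,0,.09]),Rt);print(Rt.as_matrix().round(2))
S=ctrl.snapshot("scene")
```

```text
[ 0.5057162  -0.30821721  0.16011302] 35.1 [-0.85  0.56  1.49  0.53  2.03  2.13]
286 307 230 251 [[ 0.46079178 -0.0194635   0.089     ]]
t35.15 shift mm(tool) [-53.2  -6.7 228.2] turn deg [ 0.3  0.6 -0.5]
[[ 0.09 -0.98 -0.15]
 [-0.49 -0.17  0.85]
 [-0.87  0.   -0.5 ]]
```

Call:
arm_command(
  plan=[
    [0,0,0,-8,-1,32,1],
    [0,0,0,-8,-1,35,1],
    [0,0,0,-8,-1,35,1],
    [0,0,0,-8,-1,35,1],
    [0,0,0,-8,-1,35,1],
  ],
)

```text
t: 35.62
ee_pos: [0.4819, -0.1382, 0.115]
ee_rot: [-1.741, 1.462, 1.015]
force: [1.2, -0.0, 0.2]
width: 0.0854
gripper_force: 0.0
```

Call:
arm_command(
  plan=[
    [0,0,0,-8,-1,35,1],
    [0,0,0,-5,-1,20,1],
    [0.3,0.6,-0.5,0,0,0,1],
    [0,0,0,0,0,0,1],
  ],
)

```text
t: 35.95
ee_pos: [0.474, -0.0849, 0.0993]
ee_rot: [-1.75, 1.459, 1.001]
force: [0.6, -0.4, 0.6]
width: 0.0854
gripper_force: 0.0
```

Run:
```python
from b import *
s=ctrl.state();print(s["ee_pos"],s["t"])
Rt=lean(-80,60,180);g=tcp([.461,-.0185,.056],Rt);go(g,Rt)
blobs()
S=ctrl.snapshot("top");h=cv2.cvtColor(S["color"],cv2.COLOR_RGB2HSV)[185:212,400:425]
for r in S["color"][186:212:2,396:428:2]: print(' '.join('%3d/%3d'%(a[0],a[2]) for a in r))
```

```text
[ 0.47404382 -0.08485538  0.09931184] 35.95
t35.95 shift mm(tool) [ 3.3  1.2 91.2] turn deg [ 0.1 -0.3  0.3]
[404.  192.4] 86 [ 0.5907 -0.3135  0.012 ]
[385.9 203.6] 10 [ 0.5603 -0.264   0.012 ]
148/108 140/102 118/ 83 113/ 82 106/ 79 108/ 79 107/ 82 122/ 97 130/104 113/ 90 132/108 125/103  99/ 79  67/ 52  34/ 24  23/ 21
126/ 58 124/ 57 126/ 58 128/ 59 127/ 58 136/ 63 134/ 61 135/ 62 138/ 66 130/ 64  86/ 48  42/ 28  25/ 19  19/ 16  16/ 14   9/  4
 67/ 43  72/ 36  86/ 31  85/ 29  73/ 27  71/ 37  72/ 32  75/ 29  79/ 35  62/ 28  37/ 24  19/ 17  15/ 15  20/ 19  15/ 16  16/ 16
 80/ 63 111/ 42 140/ 44 132/ 39 112/ 35  78/ 43 102/ 38 101/ 33  55/ 27  30/ 20  23/ 23  20/ 18  15/ 16  22/ 21  18/ 11  17/ 16
 78/ 62 112/ 40 154/ 45 138/ 39 116/ 32  83/ 32 109/ 35  77/ 34  40/ 26  23/ 17  20/ 21  18/ 19  18/ 18  15/ 18  15/ 15  17/ 16
 89/ 71  75/ 44  89/ 31  90/ 33  87/ 43  70/ 47  51/ 23  40/ 25  40/ 26  16/ 13  20/ 20  14/ 12  14/ 14  13/ 15  16/ 15  13/ 15
106/ 84 101/ 82 102/ 78 107/ 86 102/ 83  97/ 79  52/ 35  36/ 19  39/ 25  28/ 20  18/ 14  17/ 17  16/ 17  14/ 14  23/ 21  24/ 22
107/ 88 105/ 87 143/118 155/129 116/ 94  88/ 71  40/ 25  35/ 18  36/ 20  38/ 24  31/ 18  29/ 21  27/ 22  27/ 20  27/ 21  29/ 22
106/ 86 103/ 86 147/122 165/138 157/130  93/ 76  37/ 21  34/ 20  36/ 22  39/ 23  41/ 26  45/ 29  38/ 22  45/ 31  37/ 20  45/ 27
 94/ 77  84/ 68  98/ 77 123/102 122/ 98  56/ 39  37/ 23  36/ 20  36/ 23  36/ 22  36/ 20  36/ 22  36/ 21  35/ 22  39/ 24  34/ 18
 39/ 32  38/ 24  28/ 18  33/ 19  36/ 20  37/ 21  37/ 23  34/ 21  34/ 23  35/ 21  35/ 23  37/ 22  37/ 22  35/ 21  37/ 25  38/ 24
 28/ 17  38/ 24  34/ 19  36/ 18  40/ 26  33/ 22  35/ 19  41/ 28  36/ 21  32/ 18  39/ 24  32/ 18  37/ 21  37/ 22  35/ 22  37/ 22
 39/ 25  48/ 30  46/ 28  41/ 23  34/ 19  36/ 24  38/ 25  36/ 20  39/ 22  37/ 20  34/ 16  36/ 20  34/ 21  37/ 23  36/ 19  34/ 21
```

Call:
arm_command(
  plan=[
    [0,0,0,3,1,20,1],
    [0,0,0,0,0,26,1],
    [0,0,0,0,0,22,1],
    [0,0,0,0,0,14,1],
    [0,0,0,0,0,8,1],
  ],
)

```text
t: 36.47
ee_pos: [0.4596, -0.0105, 0.05]
ee_rot: [-1.745, 1.461, 1.004]
force: [-0.1, -0.6, -0.2]
width: 0.0854
gripper_force: 0.0
```

Call:
arm_command(
  plan=[
    [0,0,0,0,0,2,1],
    [0,0,0,0,0,0,1],
    [0,0,0,0,0,0,1],
  ],
)

```text
t: 36.72
ee_pos: [0.4602, -0.0099, 0.0499]
ee_rot: [-1.745, 1.462, 1.002]
force: [0.5, 0.4, 0.6]
width: 0.0853
gripper_force: 0.0
```

Run:
```python
from b import *
s=ctrl.state();p,r=pose();print(p-r.apply([0,0,.011]),s["force"])
Rt=lean(-80,60,180);g=tcp([.461,-.018,.056],Rt);go(g,Rt)
```

```text
[ 0.46179796 -0.01929468  0.05541262] [0.46412129 0.40401115 0.57165402]
t36.72 shift mm(tool) [-1.2  0.6  0.9] turn deg [-0.1 -0.1  0.1]
```

Call:
arm_command(
  plan=[
    [0,0,0,0,0,0,-1],
    [0,0,0,0,0,0,-1],
    [0,0,0,0,0,0,-1],
    [0,0,0,0,0,0,-1],
    [0,0,0,0,0,0,-1],
  ],
)

```text
t: 37.13
ee_pos: [0.4599, -0.0095, 0.0502]
ee_rot: [-1.744, 1.461, 1.003]
force: [0.2, -3.0, 5.1]
width: 0.0604
gripper_force: 65.0
```

Call:
arm_command(
  plan=[
    [0,0,0,-9,0,-5,-1],
    [0,0,0,-19,0,-11,-1],
    [0,0,0,-22,0,-13,-1],
    [0,0,0,-19,0,-11,-1],
    [0,0,0,1,0,-20,-1],
  ],
)

```text
t: 37.55
ee_pos: [0.4618, -0.0252, 0.1404]
ee_rot: [-1.747, 1.459, 1.004]
force: [1.3, 0.0, -1.8]
width: 0.0603
gripper_force: 65.4
```

Call:
arm_command(
  plan=[
    [0,0,0,14,0,-25,-1],
    [0,0,0,17,-0.5,-29,-1],
    [0,0,0,17,-0.5,-29,-1],
    [0,0,0,17,-0.5,-29,-1],
    [0,0,0,17,-0.5,-29,-1],
  ],
)

```text
t: 37.97
ee_pos: [0.4924, -0.1879, 0.1375]
ee_rot: [-1.744, 1.462, 1.005]
force: [1.1, -0.6, -0.9]
width: 0.0606
gripper_force: 65.4
```

Call:
arm_command(
  plan=[
    [0,0,0,17,-0.5,-29,-1],
    [0,0,0,17,-0.5,-29,-1],
    [0,0,0,14,-0.5,-22,-1],
    [0,0,0,5,0,-6,-1],
    [0,0,0,0,0,0,-1],
  ],
)

```text
t: 38.38
ee_pos: [0.5117, -0.2875, 0.1342]
ee_rot: [-1.743, 1.464, 1.004]
force: [-0.2, 0.5, -1.2]
width: 0.0605
gripper_force: 65.5
```

Run:
```python
from b import *
s=ctrl.state();p,r=pose();print(s["t"],p-r.apply([0,0,.011]),s["force"],s["width"],s["joint_positions"].round(2));blobs()
```

```text
38.3833 [ 0.51329443 -0.29682848  0.13973243] [-0.17995737  0.49249418 -1.23888511] 0.060466413947905154 [-0.82  0.56  1.53  0.54  1.97  2.11]
[409.5 192.9] 172 [ 0.5891 -0.3283  0.012 ]
[385.7 209.9] 30 [ 0.5431 -0.263   0.012 ]
```

Call:
arm_command(
  plan=[
    [0,0,0,11,0,6,-1],
    [0,0,-7,9,0,5,-1],
    [0,0,-7,0,0,0,-1],
    [0,0,-7,0,0,0,-1],
    [0,0,-7,0,0,0,-1],
  ],
)

```text
t: 38.85
ee_pos: [0.5112, -0.2842, 0.1109]
ee_rot: [-1.968, 0.95, 0.741]
force: [0.6, -1.1, -1.3]
width: 0.0606
gripper_force: 65.4
```

Call:
arm_command(
  plan=[
    [0,0,-7,0,0,0,-1],
    [0,0,-7,0,0,0,-1],
    [0,0,-7,0,0,0,-1],
    [0,0,-7,0,0,0,-1],
    [0,0,-7,0,0,0,-1],
  ],
)

```text
t: 39.27
ee_pos: [0.5113, -0.2843, 0.1112]
ee_rot: [-2.096, 0.304, 0.387]
force: [-0.0, -0.2, -2.5]
width: 0.0605
gripper_force: 65.4
```

Call:
arm_command(
  plan=[
    [0,0,-7,0,0,0,-1],
    [0,0,-7,0,0,0,-1],
    [0,0,-7,0,0,0,-1],
    [0,0,-7,0,0,0,-1],
    [0,0,-7,0,0,0,-1],
  ],
)

```text
t: 39.68
ee_pos: [0.5113, -0.2843, 0.1112]
ee_rot: [-2.067, -0.336, 0.019]
force: [-0.2, 0.6, -2.7]
width: 0.0605
gripper_force: 65.4
```

Call:
arm_command(
  plan=[
    [0,0,-7,0,0,0,-1],
    [0,0,-7,0,0,0,-1],
    [0,0,-7,0,0,0,-1],
    [0,0,-7,0,0,0,-1],
    [0,0,-7,0,0,0,-1],
  ],
)

```text
t: 40.1
ee_pos: [0.5113, -0.2843, 0.1112]
ee_rot: [-1.887, -0.951, -0.348]
force: [0.1, -0.3, -2.3]
width: 0.0604
gripper_force: 65.4
```

Call:
arm_command(
  plan=[
    [0,0,0,0,0,0,-1],
    [0,0,0,0,0,0,-1],
    [0,0,0,0,0,0,-1],
    [0,0,0,0,0,0,-1],
    [0,0,0,0,0,0,-1],
  ],
)

```text
t: 40.52
ee_pos: [0.5118, -0.2861, 0.1121]
ee_rot: [-1.892, -0.944, -0.346]
force: [0.7, 0.5, -1.3]
width: 0.0606
gripper_force: 65.4
```

Run:
```python
from b import *
s=ctrl.state();p,r=pose();g=p-r.apply([0,0,.011]);a=r.apply(lean(-80,60,180).inv().apply([0,0,1]));print(s["t"],g,a,"tilt",np.degrees(np.arccos(a[2])),"mouth",g+a*.034);blobs()
# scene-camera check of every knob in the tray
S=ctrl.snapshot("scene");h=cv2.cvtColor(S["color"],cv2.COLOR_RGB2HSV)
m=((h[...,0]>=13)&(h[...,0]<=26)&(h[...,1]>140)&(h[...,2]>70)).astype('uint8');k,l,st,c=cv2.connectedComponentsWithStats(m)
for i in range(1,k):
    if 120<c[i][0]<240 and 150<c[i][1]<235 and st[i,4]>4: print(c[i].round(1),st[i,4],world(S,[c[i]],.012)[0].round(3))
```

```text
40.5167 [ 0.51345084 -0.29549108  0.11761281] [-0.49685458 -0.82774247 -0.26072578] tilt 105.11313149898886 mouth [ 0.49655779 -0.32363432  0.10874814]
[410. 193.] 170 [ 0.5891 -0.3297  0.012 ]
[385.4 205. ] 12 [ 0.5565 -0.2626  0.012 ]
[385.2 231. ] 10 [ 0.4862 -0.2604  0.012 ]
[189.5 187.9] 15 [ 0.5   -0.303  0.012]
[173.3 189.2] 12 [ 0.533 -0.339  0.012]
```

Run:
```python
from b import *
c=ctrl.snapshot("top")["color"].astype(int)
for y in range(188,200): print(y,' '.join('%3d'%(100*c[y,x,0]/max(c[y,x,2],1)) for x in range(392,426)))
print(c[181:184,432:437].tolist())
S=ctrl.snapshot("scene");print(pix(S,[[.588,-.353,.015],[.59,-.331,.015],[.59,-.313,.015]]).round(0).tolist())
c=S["color"].astype(int)
for y in range(180,200,1): print(y,' '.join('%3d'%(100*c[y,x,0]/max(c[y,x,2],1)) for x in range(145,180)))
```

```text
188 224 226 229 220 226 240 218 221 215 230 212 227 213 223 216 214 212 214 208 210 211 203 200 208 198 192 198 192 180 185 185 176 176 177
189 226 200 200 209 202 264 234 253 250 254 229 245 230 239 240 215 237 234 230 240 235 227 221 221 218 229 234 235 219 219 229 212 226 218
190 145 134 156 152 161 180 210 253 265 276 300 266 265 229 185 190 206 244 286 272 251 256 250 217 282 257 243 246 246 244 257 217 231 233
191 126 125 124 129 129 157 218 293 357 317 334 312 265 207 162 193 239 313 350 333 292 282 223 214 273 350 312 300 253 271 203 178 180 179
192 119 124 119 127 132 160 275 330 354 370 325 357 286 278 172 186 277 344 360 343 309 318 275 234 293 320 320 321 330 248 163 143 139 132
193 122 118 118 123 125 180 291 319 344 327 350 404 352 270 218 300 335 324 336 359 350 346 289 283 322 319 326 338 400 292 188 136 124 122
194 123 120 122 119 129 182 284 366 348 329 350 388 356 333 253 318 345 337 325 345 329 341 325 376 321 323 375 352 335 286 186 135 122 121
195 120 121 120 120 129 173 283 332 315 345 305 316 263 229 197 257 338 334 319 363 338 344 332 339 351 327 331 323 324 
[... 3070 characters left out ...]
 174 173 175 175 174 175 175 173 171 175 174 175 176 175 169 167 170 166 138 116 112 111 111 111 111 111 111 111 111 110 108
196 109 110 125 156 171 174 174 174 175 175 174 177 172 175 173 173 174 175 173 177 177 179 160 132 117 113 112 112 111 111 111 111 111 111 111
197 109 110 117 132 150 165 171 174 174 174 173 175 174 177 177 176 176 175 175 176 176 174 171 157 138 126 120 116 112 111 111 111 111 112 113
198 110 110 110 114 123 136 151 163 170 171 174 173 173 174 172 174 177 175 173 176 175 173 173 173 168 167 163 144 121 114 111 111 112 114 129
199 110 109 110 109 109 114 123 136 151 163 173 172 177 176 175 174 174 175 177 173 176 173 172 173 174 175 175 172 147 125 117 115 119 134 159
```

All four are in tray_2: three in a row along its far wall at columns 401, 410 and 418, plus C. The tin is held tipped at 105°. I'll roll it back and return it to the mat.

Call:
arm_command(
  plan=[
    [0,0,7,0,0,0,-1],
    [0,0,7,0,0,0,-1],
    [0,0,7,0,0,0,-1],
    [0,0,7,0,0,0,-1],
    [0,0,7,0,0,0,-1],
  ],
)

```text
t: 41.13
ee_pos: [0.5118, -0.2866, 0.1122]
ee_rot: [-2.071, -0.322, 0.024]
force: [-0.2, -0.5, -0.1]
width: 0.0605
gripper_force: 65.4
```

Call:
arm_command(
  plan=[
    [0,0,7,0,0,0,-1],
    [0,0,7,0,0,0,-1],
    [0,0,7,0,0,0,-1],
    [0,0,7,0,0,0,-1],
    [0,0,7,0,0,0,-1],
  ],
)

```text
t: 41.55
ee_pos: [0.5118, -0.2865, 0.1122]
ee_rot: [-2.096, 0.319, 0.391]
force: [-0.8, 0.4, -1.7]
width: 0.0604
gripper_force: 65.4
```

Call:
arm_command(
  plan=[
    [0,0,7,0,0,0,-1],
    [0,0,7,0,0,0,-1],
    [0,0,7,0,0,0,-1],
    [0,0,7,0,0,0,-1],
    [0,0,7,0,0,0,-1],
  ],
)

```text
t: 41.97
ee_pos: [0.5118, -0.2865, 0.1122]
ee_rot: [-1.964, 0.964, 0.745]
force: [-0.3, -0.9, -1.0]
width: 0.0603
gripper_force: 65.4
```

Call:
arm_command(
  plan=[
    [0,0,7,0,0,0,-1],
    [0,0,7,0,0,0,-1],
    [0,0,7,0,0,0,-1],
    [0,0,7,0,0,0,-1],
    [0,0,0,-20,0,-12,-1],
  ],
)

```text
t: 42.38
ee_pos: [0.5101, -0.2852, 0.1312]
ee_rot: [-1.736, 1.466, 1.017]
force: [-0.9, 0.4, -1.9]
width: 0.0608
gripper_force: 65.4
```

Run:
```python
from b import *
s=ctrl.state();Rt=lean(-80,60,180);print(s["t"],s["ee_pos"]);go(tcp([.4615,-.0225,.135],Rt),Rt);go(tcp([.4615,-.0225,.0555],Rt),Rt)
```

```text
42.3833 [ 0.5100569  -0.28518469  0.13123506]
t42.38 shift mm(tool) [-135.5    2.7  241.2] turn deg [ 0.2  0.3 -0.5]
t42.38 shift mm(tool) [-66.5   2.  280.6] turn deg [ 0.2  0.3 -0.5]
```

Call:
arm_command(
  plan=[
    [0.2,0.3,-0.5,-8,0,14,-1],
    [0,0,0,-15,0.3,27,-1],
    [0,0,0,-17,0.3,31,-1],
    [0,0,0,-17,0.3,31,-1],
    [0,0,0,-17,0.3,31,-1],
  ],
)

```text
t: 42.8
ee_pos: [0.4835, -0.1352, 0.1318]
ee_rot: [-1.75, 1.458, 0.993]
force: [0.2, 0.2, -0.5]
width: 0.0604
gripper_force: 65.4
```

Call:
arm_command(
  plan=[
    [0,0,0,-17,0.3,31,-1],
    [0,0,0,-17,0.3,31,-1],
    [0,0,0,-15,0.3,25,-1],
    [0,0,0,-9,0.3,14,-1],
    [0,0,0,-3.5,0,6,-1],
  ],
)

```text
t: 43.22
ee_pos: [0.46, -0.0132, 0.1308]
ee_rot: [-1.752, 1.456, 0.995]
force: [-0.6, -0.4, -1.4]
width: 0.0604
gripper_force: 65.4
```

Call:
arm_command(
  plan=[
    [0,0,0,14,0,8,-1],
    [0,0,0,17,0,10,-1],
    [0,0,0,14,0,8,-1],
    [0,0,0,0,0,0,-1],
    [0,0,0,0,0,0,-1],
  ],
)

```text
t: 43.63
ee_pos: [0.4618, -0.0159, 0.0786]
ee_rot: [-1.749, 1.458, 0.995]
force: [0.1, -0.2, -0.5]
width: 0.0605
gripper_force: 65.4
```

Run:
```python
from b import *
s=ctrl.state();Rt=lean(-80,60,180);print(s["t"],s["ee_pos"]);go(tcp([.4605,-.0225,.0555],Rt),Rt)
```

```text
43.6333 [ 0.46179763 -0.01593522  0.07863447]
t43.63 shift mm(tool) [23.   2.7 17.3] turn deg [-0.2 -0.3  0.5]
```

Call:
arm_command(
  plan=[
    [-0.2,-0.3,0.5,9,2.5,6,-1],
    [0,0,0,7,0,5,-1],
    [0,0,0,4,0,3,-1],
    [0,0,0,0,0,0,-1],
    [0,0,0,0,0,0,-1],
  ],
)

```text
t: 44.05
ee_pos: [0.4587, -0.0136, 0.0542]
ee_rot: [-1.744, 1.461, 1.006]
force: [-0.5, 0.1, -1.4]
width: 0.0608
gripper_force: 65.4
```

Run:
```python
from b import *
s=ctrl.state();Rt=lean(-80,60,180);print(s["t"],s["ee_pos"],s["force"]);go(tcp([.4605,-.0225,.0555],Rt),Rt)
```

```text
44.05 [ 0.4587294  -0.01357315  0.05424893] [-0.50189273  0.08951356 -1.41276003]
t44.05 shift mm(tool) [ 3.5 -0.2  2.5] turn deg [ 0. -0.  0.]
```

Call:
arm_command(
  plan=[
    [0,0,0,2,0,1.2,-1],
    [0,0,0,1,0,0.6,-1],
    [0,0,0,0.5,0,0.3,-1],
    [0,0,0,0,0,0,-1],
    [0,0,0,0,0,0,-1],
  ],
)

```text
t: 44.47
ee_pos: [0.4589, -0.0136, 0.0504]
ee_rot: [-1.744, 1.461, 1.005]
force: [-0.0, 0.2, -1.8]
width: 0.0603
gripper_force: 65.4
```

Run:
```python
from b import *
s=ctrl.state();Rt=lean(-80,60,180);print(s["t"],s["ee_pos"],s["force"]);go(tcp([.4605,-.0225,.0555],Rt),Rt)
```

```text
44.4667 [ 0.45892535 -0.01364203  0.05043975] [-0.02140103  0.19286972 -1.80006354]
t44.47 shift mm(tool) [ 0.1 -0.   0.7] turn deg [ 0.  -0.1  0.1]
```

Call:
arm_command(
  plan=[
    [0,0,0,0.7,0,0.4,-1],
    [0,0,0,0,0,0,-1],
    [0,0,0,0,0,0,1],
    [0,0,0,0,0,0,1],
    [0,0,0,0,0,0,1],
  ],
)

```text
t: 44.88
ee_pos: [0.4589, -0.0136, 0.0495]
ee_rot: [-1.744, 1.461, 1.005]
force: [-0.2, 0.7, 1.7]
width: 0.0856
gripper_force: 0.0
```

Call:
arm_command(
  plan=[
    [0,0,0,0,0,0,1],
    [0,0,0,0,0,-15,1],
    [0,0,0,0,0,-30,1],
    [0,0,0,0,0,-38,1],
    [0,0,0,0,0,-35,1],
  ],
)

```text
t: 45.3
ee_pos: [0.4767, -0.1159, 0.1099]
ee_rot: [-1.744, 1.461, 1.005]
force: [1.5, 0.5, 0.2]
width: 0.0852
gripper_force: 0.0
```

Call:
arm_command(
  plan=[
    [0,0,0,-20,0,-20,1],
    [0,0,0,-20,0,-15,1],
    [0,0,0,0,0,0,1],
    [0,0,0,0,0,0,1],
    [0,0,0,0,0,0,1],
  ],
)

```text
t: 45.72
ee_pos: [0.4781, -0.1246, 0.1606]
ee_rot: [-1.744, 1.462, 1.005]
force: [0.2, -0.4, -0.7]
width: 0.0851
gripper_force: 0.0
```

Run:
```python
from b import *
s=ctrl.state();print(s["t"],s["ee_pos"],s["width"])
for n in("top","scene"):
    S=ctrl.snapshot(n);hsv=cv2.cvtColor(S["color"],cv2.COLOR_RGB2HSV);m=((hsv[...,0]>65)&(hsv[...,0]<95)&(hsv[...,1]>90)).astype('uint8')
    u=pix(S,[.461,-.022,.05])[0];q=np.zeros_like(m);x,y=u.astype(int);q[y-30:y+30,x-30:x+30]=m[y-30:y+30,x-30:x+30]
    E=np.zeros(q.shape,'uint8')   # expected upright tin silhouette
    pts=np.vstack([pix(S,circ([.4605,-.0195],.031,z)) for z in(.004,.089)]).astype(np.float32)
    cv2.fillConvexPoly(E,cv2.convexHull(pts).astype(int),1)
    ys,xs=np.nonzero(q);print(n,"seen",xs.min(),xs.max(),ys.min(),ys.max(),"expected",pts.min(0).round(1),pts.max(0).round(1),"IoU",(q&E).sum()/(q|E).sum())
```

```text
45.7167 [ 0.47812963 -0.12462692  0.16057724] 0.08513246863373337
top seen 288 309 230 250 expected [284.1 228.2] [308.9 253. ] IoU 0.6584905660377358
scene seen 263 281 186 219 expected [261.9 184.7] [284.  221.5] IoU 0.7496790757381258
```

The tin stands upright near the middle of the mat, agreeing with both views, and the gripper is clear. I hand in.

```bash
python3 -c "
from plant import ctrl
print(ctrl.hand_in())"
```

```text
the job is handed in; nothing more can be done
None
```

I handed the job in at about 46 s with all four knobs in tray_2 beside the brass sample and the empty tin upright and released near the middle of the right-hand cork mat (hand-in gave no verdict), but only one knob went in on the first tip: I tipped the mouth the wrong way, so I picked three off the table by hand and re-tipped the already empty tin over the tray.

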